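# Wedge the drifting cupboard door shut

## Robot

A 7-joint arm with a two-finger parallel gripper is mounted at the origin on a cart in front of the work surface, level with it; the furniture and walls round the work are solid. World frame = base frame: x ahead of the robot, y to its left, z up, the work surface at z = 0. Lengths are in m, angles in rad, forces in N, time in s.
With the tool pointing down it reaches from about 0.4 to 0.925 m from the base axis. Payload 4.1 kg.
Tool frame: the origin (TCP) lies at the very end of the fingers, on their centre line; the grasp point (between the pads) lies 19 mm behind it; x points along the fingers, y is the direction in which the jaws open and shut, and the axes are right-handed (so a half turn about x gives the same grasp; the last joint's range is limited). The gripper opens to 85 mm and grips with 20 to 120 N. Pads are 22 mm wide; open, the fingers measure 114 mm over their backs; the gripper's body (76 mm by 85 mm) begins 54 mm behind the grasp point. The pads swing forward as they close: fully open they stand 13 mm farther back than shut.
Start: joints at [-1.354, 0.398, 0.045, 1.537, -0.019, 1.207, -0.051], TCP at [0.202, 0.618, 0.231] pointing down, gripper open.
Joint ranges: [-2.82, 2.82], [-0.49, 2.23], [-1.37, 1.46], [0, 2.46], [-1.36, 4.5], [0.23, 2], [-2.94, 2.94]. Speed limits (rad/s): [2.57, 2.57, 3.14, 3.14, 3.14, 3.14, 3.14].

## Interface

Orientations are given as a unit quaternion [w, x, y, z].
In Python, from cell import * gives the robot as it stands. The module is installed in compiled form; this text tells all that it offers.
- The arm moves only by the tool carry_out, never from a script. Its argument "rows" is a list of rows, each an object of numbers: "dx", "dy", "dz": the shift along the tool's x, y, z each as a share of 20 mm, from -1 to 1; "twist": the turn about the tool's x as a share of 0.1 rad, from -1 to 1; "jaw": the gripper's target within -1 to 1 (fully open at 1, half-way at 0, shut at -1). A call has 1 to 12 rows; each row shifts and turns the pose as measured when the row begins, along the tool's axes as they then stand; what a row does not reach is not made up. A row lasts 1/8 s, in which the tool goes at most 62.5 mm and 10.7 degrees, less where a joint would pass 70% of its speed; a pose out of reach is approached as far as the arm can. A call with a number of a shift or a turn outside -1 to 1 is refused whole. A call with a gripper value outside its range is refused whole. The fingers move at their own pace and stop on an object; "squeeze" is the grip in N (left out, the last holds). Time passes only in rows, so rows that do not move let the fingers close. It gives the time, the measured TCP pose, the force and the opening at its end, in the units of the state.
- read_state(): the state, without advancing time (a new reading comes with each control period).
- read_camera(name): name is "scene" or "top" or "wrist"; returns a dict with "frame" (480x640x3 uint8, red, green, blue), "range_z" (480x640 float32, m along the optical axis (not along the pixel's ray), 0 where there is no reading), "K" (3x3 intrinsics, pixels), "world_from_camera" (4x4, takes a point from camera to world coordinates). Camera axes: x right, y up, looking along -z (the intrinsics and any distortion apply to the point x, -y, -z); pixel columns grow to the right and rows downward; lengths in m; the calibration is good to about 2 mm. A picture is of the moment at which its call begins.
- job_done(): hands the job in, once; it reports no verdict.
Trained networks look in a picture, given as the dict that the camera call returned (one of the last four; its "shot" number tells which), for a name from the list of things; names that differ only in an ending like _2 or _b are one class to them, and where a whole thing is asked for, a point or a joint stands for the part that bears it (a point fixed in the world has none). Each returns a list of dicts, best first, with "p" (0 to 1); they miss things now and then, are a little off and sometimes report something else, mostly with a low value. They report only what shows in the picture. A call takes as long as a camera call. They do not tell look-alikes from the thing itself.
- masks_of(picture, target): "region" (480x640 bool, what is visible of it) and "pixel" ([row, column] in pixels, amid what is visible of it).
The state is a dict: "clock": time; "joints": joint angles; "joint_velocities": joint speeds; "joint_efforts": joint torques, N m; "tool_pos": TCP position; "tcp_rot": TCP orientation; "contact_force": force on the tool from outside, world axes, zero at the start; "moment": the same for the moment, N m; "finger_gap": opening from 0.0 (shut) to 1.0 (fully open).
Only numpy, scipy, OpenCV 4.12 (cv2) and the standard library are available. Lean on these libraries where they do the work, as an engineer would, in place of code of your own. Each camera call takes 0.05 s, during which the arm holds its last target.

## Task

The door of the little wooden cupboard on the worktop keeps drifting open. Take the wooden wedge and push it, thin end first and lying flat on the worktop, squarely in under the door's lower edge, in the half away from the hinge, so that it closes the door; press it in firmly until it jams, then let go: the door must stay fully shut with the wedge stuck under it.

Things in the scene. Friction and masses are not known exactly. Their poses are not given: they have to be found in the camera images.
- wedge_grip (a point): Grip point of the loose light-wood wedge: middle of its level thick end, half-way up (14 mm over the worktop), 25 mm from the rear face, 135 mm from the thin end. Wedge: 160 long, 36 wide, flat below; rear 50 mm level and 28 high, then the top slopes over 110 mm down to a 4 mm thin end. x: along it towards the thin end, y across, z up.
- wedge: The same wedge, 0.11 kg; origin on its underside at the middle of its length, 80 mm from either end; same axes.
- cabinet: Low wooden cupboard, fixed, 220 wide, 120 deep, 130 high, on four corner feet (18 mm clear under it between them). Origin: centre of its footprint on the worktop. x: from the front into the cupboard, square to the shut door (the way to push the wedge); y: along the front towards the hinge; z up.
- door_edge (a point): Where the wedge goes in: point on the door's lower front edge as it is when SHUT (fixed to the cupboard, same axes), 14 mm over the worktop, 125 mm from the hinge, 87 mm from the free side. Door 212 wide, 12 thick, top at 117 mm, 16 mm knob near the free side. The wedge jams with its grip point about 89 mm in front of this point.
- cab_door (a joint): Door angle, rad: 0 shut against its stop, growing as it swings out; upright hinge at the +y end of the front. A very weak spring (0.02 N m) lets it hang open at about 0.12, where it starts. The wedge pushed in under the edge carries the door shut, then jams; a push of 12 to 25 N jams it so that it stays by friction when released.
There are look-alikes about, which are no part of the job. Of the things shaped like the wedge, the wooden one is meant.

How it is judged:
By the outcome, as a careful person would: the job done as asked, in the order asked, and still so for the second after the job is handed in, with the robot touching nothing.
It also fails if it takes over 32 s, if anything falls off the work surface, if the arm or the gripper's body presses on something with over 40 N, if the wrist force passes 120 N, or if a joint passes its speed limit or range.

## Working session

There is one attempt and no reset: what is moved stays moved. The work goes in short steps, Python scripts to look and compute and a tool call to move; the robot and the scene stay as the last step left them, time stands still between calls to the robot, and variables do not carry over. Pictures are saved under pics/ and viewed, and the job is handed in when it is done.

Besides the shell and the picture viewer there is one more tool, called after "Emit:" by a JSON object that holds its "fn" and its "kwargs", one argument or row to a line. carry_out: Moves the arm, as the interface text tells. Its arguments: {"type":"object","properties":{"rows":{"type":"array"},"squeeze":{"type":"number"}},"required":["rows"]}

```bash
mkdir -p pics; cat > h.py <<'E'
from cell import *
import numpy as np, cv2
from scipy.spatial.transform import Rotation as R
def world(p):
    K=p["K"];z=p["range_z"];v,u=np.mgrid[0:480,0:640]
    X=(u-K[0,2])/K[0,0]*z;Y=(v-K[1,2])/K[1,1]*z
    P=np.stack([X,-Y,-z,np.ones_like(z)],-1)@p["world_from_camera"].T
    return P[...,:3]
def save(p,n): cv2.imwrite("pics/"+n,cv2.cvtColor(p["frame"],cv2.COLOR_RGB2BGR))
E
python3 - <<'E'
from h import *
s=read_state();print({k:np.round(v,3) for k,v in s.items()})
for c in["scene","top"]:
    p=read_camera(c);save(p,c+"0.png");np.savez(c+"0.npz",W=world(p),f=p["frame"])
    for t in["wedge","cabinet","cab_door"]:
        for m in masks_of(p,t):
            W=world(p)[m["region"]];print(c,t,round(m["p"],2),m["pixel"],m["region"].sum(),np.round(np.median(W,0),3),W.min(0).round(3),W.max(0).round(3))
E
```

```text
{'clock': np.float64(0.0), 'joints': array([-1.354,  0.399,  0.045,  1.538, -0.019,  1.207, -0.051]), 'joint_velocities': array([ 0.   ,  0.001, -0.   , -0.   ,  0.   ,  0.001, -0.001]), 'joint_efforts': array([ 0.0000e+00, -4.7513e+01,  1.3650e+00, -2.5422e+01,  1.2000e-02,
        1.0000e-02,  0.0000e+00]), 'tool_pos': array([0.202, 0.617, 0.23 ]), 'tcp_rot': array([ 0.698,  0.11 ,  0.698, -0.112]), 'contact_force': array([0.289, 0.11 , 0.465]), 'moment': array([-0.014, -0.026,  0.051]), 'finger_gap': np.float64(1.004)}
scene wedge 0.78 [296.7, 458.7] 1865 [0.491 0.696 0.02 ] [ 0.412  0.501 -0.002] [0.9   0.759 0.825]
scene wedge 0.76 [271.2, 225.3] 1595 [0.492 0.242 0.019] [ 0.433  0.158 -0.002] [0.9   0.501 0.825]
scene cabinet 0.89 [270.6, 357.5] 11838 [0.517 0.504 0.129] [-0.45   0.346 -0.927] [0.9   0.698 0.825]
scene cab_door 0.82 [278.7, 313.9] 1372 [0.527 0.431 0.114] [-0.359  0.346 -0.93 ] [0.9   0.501 0.825]
top wedge 0.83 [229.3, 161.6] 1778 [0.479 0.688 0.022] [ 0.332  0.422 -0.001] [0.545 0.755 0.908]
top wedge 0.73 [233.0, 408.4] 1754 [0.487 0.24  0.02 ] [ 0.332  0.163 -0.002] [0.529 0.422 0.908]
top cabinet 0.57 [222.1, 258.5] 12536 [0.478 0.504 0.129] [ 0.332  0.401 -0.003] [0.643 0.605 0.908]
top cab_door 0.8 [219.7, 303.7] 1160 [0.489 0.43  0.116] [ 0.332  0.401 -0.003] [0.593 0.447 0.908]
```

View pics/scene0.png

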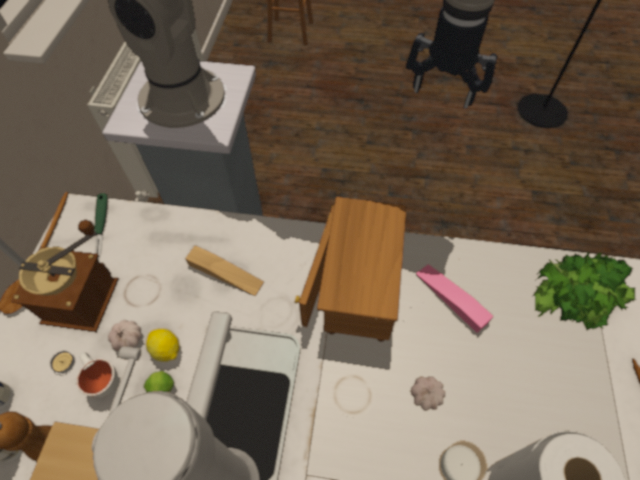

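View pics/top0.png

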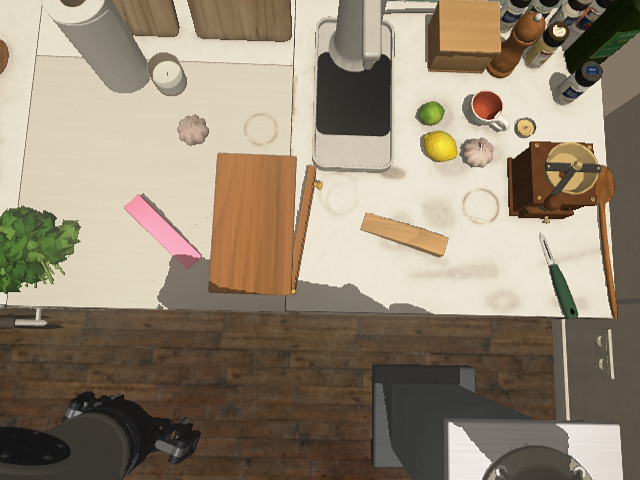

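The wooden wedge is at about (233, 408) in the top view and the pink one is the decoy. The cupboard's front faces right (−y), with its hinge at the bottom (near the robot) and the knob at (184, 318). Next I measure both.

```bash
python3 - <<'E'
from h import *
for c in["top","scene"]:
    d=np.load(c+"0.npz");W=d["W"]
    def near(x0,x1,y0,y1,z0,z1):
        return (W[...,0]>x0)&(W[...,0]<x1)&(W[...,1]>y0)&(W[...,1]<y1)&(W[...,2]>z0)&(W[...,2]<z1)
    m=near(.33,.7,.36,.65,.125,.14)
    P=W[m];r=cv2.minAreaRect(P[:,:2].astype(np.float32)*1000);print(c,"cab",m.sum(),r,np.median(P[:,2]));print(cv2.boxPoints(r).round(1).tolist())
    m=near(.33,.7,.3,.46,.105,.122);P=W[m];r=cv2.minAreaRect(P[:,:2].astype(np.float32)*1000);print("door",m.sum(),r,cv2.boxPoints(r).round(1).tolist())
    m=near(.38,.6,.13,.33,.003,.04);
    n,l,st,ce=cv2.connectedComponentsWithStats(m.astype(np.uint8));k=1+st[1:,4].argmax();P=W[l==k]
    r=cv2.minAreaRect(P[:,:2].astype(np.float32)*1000);print("wedge",len(P),r,cv2.boxPoints(r).round(1).tolist())
    c0=P[:,:2].mean(0);v=np.linalg.svd(P[:,:2]-c0,full_matrices=False)[2][0];t=(P[:,:2]-c0)@v;print("axis",v,c0)
    for a in np.arange(-.09,.09,.015):
        q=P[(t>a)&(t<a+.015)]
        if len(q):print(round(a,3),q.mean(0).round(4), np.median(q[:,2]).round(4))
    z=W[near(.4,.6,.1,.35,-.01,.003)];print("table",np.median(z[:,2]))
    # other obstacles
    m=near(.33,.7,.05,.45,.03,.5);print(W[m].min(0),W[m].max(0))
E
```

```text
top cab 11313 ((481.2535095214844, 511.7498474121094), (132.16903686523438, 232.2354736328125), 89.52024841308594) 0.12940529162071668
[[364.6000061035156, 446.6000061035156], [596.7999877929688, 444.70001220703125], [597.9000244140625, 576.9000244140625], [365.70001220703125, 578.7999877929688]]
door 948 ((477.6121826171875, 433.4083251953125), (14.090888977050781, 215.3837127685547), 81.81624603271484) [[370.0, 441.79998779296875], [583.2000122070312, 411.1000061035156], [585.2000122070312, 425.1000061035156], [372.0, 455.70001220703125]]
wedge 1773 ((492.375, 239.71791076660156), (167.87277221679688, 47.3796272277832), 72.06309509277344) [[444.0, 167.1999969482422], [489.1000061035156, 152.60000610351562], [540.7999877929688, 312.29998779296875], [495.70001220703125, 326.8999938964844]]
axis [0.32777216 0.9447568 ] [0.48735746 0.23941101]
-0.09 [0.4598 0.168  0.0226] 0.0261
-0.075 [0.4656 0.1755 0.0256] 0.0272
-0.06 [0.4704 0.1896 0.0259] 0.0273
-0.045 [0.4751 0.2039 0.0262] 0.0274
-0.03 [0.4802 0.218  0.0247] 0.0262
-0.015 [0.4847 0.2325 0.0226] 0.0231
0.0 [0.4893 0.2467 0.0191] 
[... 980 characters left out ...]
562], [477.3999938964844, 147.39999389648438], [534.7999877929688, 313.5], [489.20001220703125, 329.20001220703125]]
axis [-0.28929092 -0.95724123] [0.49130984 0.24123419]
-0.09 [0.5129 0.3162 0.0048] 0.0048
-0.075 [0.5103 0.3058 0.0067] 0.0065
-0.06 [0.5067 0.2914 0.0095] 0.0097
-0.045 [0.5025 0.2768 0.0127] 0.0131
-0.03 [0.4976 0.2628 0.0158] 0.0163
-0.015 [0.4934 0.2487 0.0183] 0.0195
0.0 [0.4895 0.2342 0.0212] 0.0224
0.015 [0.485  0.2198 0.0243] 0.0258
0.03 [0.4811 0.2051 0.0249] 0.0269
0.045 [0.4765 0.1911 0.0253] 0.0273
0.06 [0.4712 0.1769 0.0248] 0.0272
0.075 [0.4681 0.1679 0.0238] 0.0266
table 0.0006877700500962369
[0.36783541 0.0505942  0.03000585] [0.69996358 0.44999933 0.2945796 ]
```

```bash
cat >> h.py <<'E'
def rot(s):
    q=s["tcp_rot"];return R.from_quat([q[1],q[2],q[3],q[0]]).as_matrix()
def plan(tgt,yawdir=None):
    "yawdir: world xy direction of wanted tool z or -z (tool z = along wedge)"
    s=read_state();M=rot(s);d=np.array(tgt)-s["tool_pos"]
    print("clock",round(s["clock"],2),"tcp",s["tool_pos"].round(4),"gap",round(s["finger_gap"],3),"F",s["contact_force"].round(1),"j",s["joints"].round(2))
    print("M",M.round(3).tolist());out=(M.T@d/0.02).round(2)
    print("tool-steps dx dy dz",out)
    if yawdir is not None:
        a=np.array([yawdir[0],yawdir[1],0]);a/=np.linalg.norm(a);l=M.T@a
        # rotate about tool x so z -> +-a
        for sg in(1,-1):
            print("twist(units .1rad) for z->",sg,"a:",round(np.arctan2(-sg*l[1],sg*l[2])/.1,2))
E
python3 - <<'E'
from h import *
plan([.473,.188,.12],[np.sin(np.radians(18)),np.cos(np.radians(18))])
E
```

```text
clock 0.4 tcp [0.2018 0.6178 0.2312] gap 0.997 F [ 0.3  0.5 -0.5] j [-1.35  0.4   0.05  1.54 -0.02  1.21 -0.05]
M [[-0.0, 0.311, 0.951], [-0.0, 0.951, -0.311], [-1.0, -0.0, -0.0]]
tool-steps dx dy dz [  5.56 -16.22  19.56]
twist(units .1rad) for z-> 1 a: -15.72
twist(units .1rad) for z-> -1 a: 15.69
```

Emit:
{"fn": "carry_out", "kwargs": {
  "rows": [
    {"dy":-0.8,"dz":1},
    {"dy":-0.8,"dz":1},
    {"dy":-0.8,"dz":1},
    {"dy":-0.8,"dz":1},
    {"dy":-0.8,"dz":1},
    {"dy":-0.8,"dz":1},
    {"dy":-0.8,"dz":1},
    {"dy":-0.8,"dz":1},
    {"dy":-0.8,"dz":1},
    {"dy":-0.8,"dz":1},
    {"dy":-0.8,"dz":1},
    {"dy":-0.8,"dz":1}
  ]
}}

```text
invalid input
```

Emit:
{"fn": "carry_out", "kwargs": {
  "rows": [
    {"dx":0,"dy":-0.8,"dz":1,"twist":0,"jaw":1},
    {"dx":0,"dy":-0.8,"dz":1,"twist":0,"jaw":1},
    {"dx":0,"dy":-0.8,"dz":1,"twist":0,"jaw":1},
    {"dx":0,"dy":-0.8,"dz":1,"twist":0,"jaw":1},
    {"dx":0,"dy":-0.8,"dz":1,"twist":0,"jaw":1},
    {"dx":0,"dy":-0.8,"dz":1,"twist":0,"jaw":1},
    {"dx":0,"dy":-0.8,"dz":1,"twist":0,"jaw":1},
    {"dx":0,"dy":-0.8,"dz":1,"twist":0,"jaw":1},
    {"dx":0,"dy":-0.8,"dz":1,"twist":0,"jaw":1},
    {"dx":0,"dy":-0.8,"dz":1,"twist":0,"jaw":1},
    {"dx":0,"dy":-0.8,"dz":1,"twist":0,"jaw":1},
    {"dx":0,"dy":-0.8,"dz":1,"twist":0,"jaw":1}
  ]
}}

```text
clock: 1.9
tool_pos: [0.3791, 0.3434, 0.2321]
tcp_rot: [0.698, 0.114, 0.698, -0.112]
contact_force: [-0.5, 0.1, -0.1]
finger_gap: 0.997
```

Emit:
{"fn": "carry_out", "kwargs": {
  "rows": [
    {"dx":0.6,"dy":-0.75,"dz":0.87,"twist":0,"jaw":1},
    {"dx":0.6,"dy":-0.75,"dz":0.87,"twist":0,"jaw":1},
    {"dx":0.6,"dy":-0.75,"dz":0.87,"twist":0,"jaw":1},
    {"dx":0.6,"dy":-0.75,"dz":0.87,"twist":0,"jaw":1},
    {"dx":0.6,"dy":-0.75,"dz":0.87,"twist":0,"jaw":1},
    {"dx":0.6,"dy":-0.75,"dz":0.87,"twist":0,"jaw":1},
    {"dx":0.6,"dy":-0.75,"dz":0.87,"twist":0,"jaw":1},
    {"dx":0.6,"dy":-0.75,"dz":0.87,"twist":0,"jaw":1},
    {"dx":0,"dy":0,"dz":0,"twist":1,"jaw":1},
    {"dx":0,"dy":0,"dz":0,"twist":1,"jaw":1},
    {"dx":0,"dy":0,"dz":0,"twist":1,"jaw":1},
    {"dx":0,"dy":0,"dz":0,"twist":1,"jaw":1}
  ]
}}

```text
clock: 3.4
tool_pos: [0.4776, 0.1639, 0.1355]
tcp_rot: [0.658, 0.264, 0.657, -0.256]
contact_force: [0.4, 1.1, -0.0]
finger_gap: 1.0
```

Emit:
{"fn": "carry_out", "kwargs": {
  "rows": [
    {"dx":0,"dy":0,"dz":0,"twist":1,"jaw":1},
    {"dx":0,"dy":0,"dz":0,"twist":1,"jaw":1},
    {"dx":0,"dy":0,"dz":0,"twist":1,"jaw":1},
    {"dx":0,"dy":0,"dz":0,"twist":1,"jaw":1},
    {"dx":0,"dy":0,"dz":0,"twist":1,"jaw":1},
    {"dx":0,"dy":0,"dz":0,"twist":1,"jaw":1},
    {"dx":0,"dy":0,"dz":0,"twist":1,"jaw":1},
    {"dx":0,"dy":0,"dz":0,"twist":1,"jaw":1},
    {"dx":0,"dy":0,"dz":0,"twist":1,"jaw":1},
    {"dx":0,"dy":0,"dz":0,"twist":1,"jaw":1},
    {"dx":0,"dy":0,"dz":0,"twist":1,"jaw":1}
  ]
}}

```text
clock: 4.78
tool_pos: [0.4759, 0.1521, 0.1381]
tcp_rot: [0.408, 0.582, 0.414, -0.57]
contact_force: [-0.2, -0.2, -0.3]
finger_gap: 1.0
```

```bash
python3 - <<'E'
from h import *
plan([.473,.188,.12],[np.sin(np.radians(18)),np.cos(np.radians(18))])
p=read_camera("wrist");save(p,"w1.png");W=world(p)
m=(W[...,0]>.40)&(W[...,0]<.6)&(W[...,1]>.12)&(W[...,1]<.36)&(W[...,2]>.003)&(W[...,2]<.035)
n,l,st,ce=cv2.connectedComponentsWithStats(m.astype(np.uint8));k=1+st[1:,4].argmax();P=W[l==k]
r=cv2.minAreaRect(P[:,:2].astype(np.float32)*1000);print(len(P),r,cv2.boxPoints(r).round(1).tolist())
T=P[P[:,2]>.0255];print(T.mean(0),cv2.minAreaRect(T[:,:2].astype(np.float32)*1000))
E
```

```text
clock 4.78 tcp [0.4759 0.1521 0.1381] gap 1.0 F [-0.2 -0.2 -0.3] j [-0.92  0.26  0.62  2.02 -0.21  0.91 -0.52]
M [[0.008, 0.945, -0.326], [0.017, -0.326, -0.945], [-1.0, 0.003, -0.019]]
tool-steps dx dy dz [ 0.93 -0.72 -1.63]
twist(units .1rad) for z-> 1 a: 31.24
twist(units .1rad) for z-> -1 a: -0.18
11835 ((489.45654296875, 237.37506103515625), (150.40304565429688, 36.130409240722656), 71.90177917480469) [[448.8999938964844, 171.5], [483.29998779296875, 160.3000030517578], [530.0, 303.20001220703125], [495.6000061035156, 314.5]]
[0.47539572 0.19384824 0.02662632] ((475.7663879394531, 195.29385375976562), (60.84870910644531, 35.95843505859375), 71.96702575683594)
```

Emit:
{"fn": "carry_out", "kwargs": {
  "rows": [
    {"dx":0.2,"dy":-0.35,"dz":-0.88,"twist":-0.1,"jaw":1},
    {"dx":0.2,"dy":-0.35,"dz":-0.88,"twist":-0.1,"jaw":1},
    {"dx":0.9,"dy":0,"dz":0,"twist":0,"jaw":1},
    {"dx":0.9,"dy":0,"dz":0,"twist":0,"jaw":1},
    {"dx":0.9,"dy":0,"dz":0,"twist":0,"jaw":1},
    {"dx":0.9,"dy":0,"dz":0,"twist":0,"jaw":1},
    {"dx":0.7,"dy":0,"dz":0,"twist":0,"jaw":0.8},
    {"dx":0,"dy":0,"dz":0,"twist":0,"jaw":0.6}
  ]
}}

```text
clock: 5.82
tool_pos: [0.473, 0.2039, 0.0402]
tcp_rot: [0.417, 0.574, 0.426, -0.561]
contact_force: [0.1, 0.0, 0.3]
finger_gap: 0.798
```

```bash
python3 - <<'E'
from h import *
plan([.474,.190,.004],[np.sin(np.radians(18)),np.cos(np.radians(18))])
p=read_camera("wrist");save(p,"w2.png")
E
```

```text
clock 5.83 tcp [0.473  0.2039 0.0402] gap 0.798 F [0.1 0.  0.3] j [-0.89  0.44  0.51  2.06 -0.35  0.71 -0.46]
M [[0.008, 0.957, -0.289], [0.022, -0.289, -0.957], [-1.0, 0.001, -0.023]]
tool-steps dx dy dz [1.79 0.24 0.69]
twist(units .1rad) for z-> 1 a: -31.21
twist(units .1rad) for z-> -1 a: 0.21
```

View pics/w2.png

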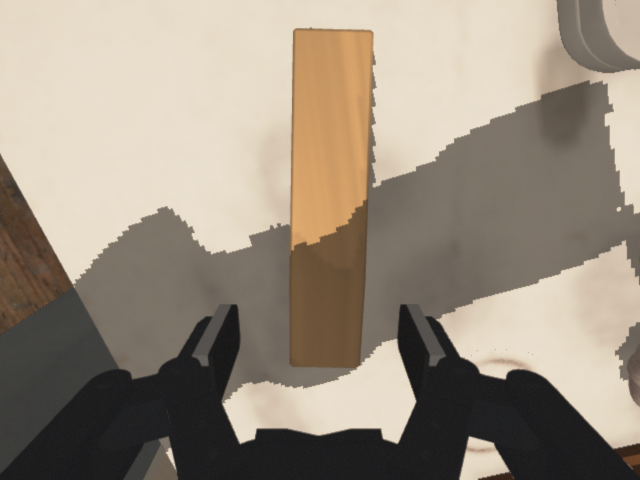

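The wrist view shows the fingers at columns 220 and 420, straddling the wedge's thick end, whose rear edge is at row 365. I can descend now.

Emit:
{"fn": "carry_out", "kwargs": {
  "rows": [
    {"dx":0.6,"dy":0.12,"dz":0.4,"twist":0.1,"jaw":0.6},
    {"dx":0.6,"dy":0.12,"dz":0.4,"twist":0.1,"jaw":0.6},
    {"dx":0.5,"dy":0,"dz":0.05,"twist":0,"jaw":0.6},
    {"dx":0,"dy":0,"dz":0,"twist":0,"jaw":0.5}
  ]
}}

```text
clock: 6.38
tool_pos: [0.4744, 0.1858, 0.0051]
tcp_rot: [0.411, 0.58, 0.42, -0.564]
contact_force: [-0.8, 0.3, 0.3]
finger_gap: 0.745
```

```bash
python3 - <<'E'
from h import *
plan([.474,.190,.004],[np.sin(np.radians(18)),np.cos(np.radians(18))])
E
```

```text
clock 6.38 tcp [0.4744 0.1858 0.0051] gap 0.745 F [-0.8  0.3  0.3] j [-0.83  0.49  0.47  2.09 -0.4   0.63 -0.4 ]
M [[0.011, 0.951, -0.31], [0.023, -0.31, -0.95], [-1.0, 0.003, -0.025]]
tool-steps dx dy dz [ 0.06 -0.08 -0.19]
twist(units .1rad) for z-> 1 a: 31.4
twist(units .1rad) for z-> -1 a: -0.01
```

Emit:
{"fn": "carry_out", "kwargs": {
  "rows": [
    {"dx":0.05,"dy":-0.05,"dz":-0.2,"twist":0,"jaw":0.3},
    {"dx":0,"dy":0,"dz":0,"twist":0,"jaw":-0.4},
    {"dx":0,"dy":0,"dz":0,"twist":0,"jaw":-1},
    {"dx":0,"dy":0,"dz":0,"twist":0,"jaw":-1},
    {"dx":0,"dy":0,"dz":0,"twist":0,"jaw":-1},
    {"dx":0,"dy":0,"dz":0,"twist":0,"jaw":-1}
  ],
  "squeeze": 60
}}

```text
clock: 7.12
tool_pos: [0.4752, 0.1912, 0.0048]
tcp_rot: [0.411, 0.58, 0.42, -0.564]
contact_force: [0.8, 0.1, -0.7]
finger_gap: 0.412
```

```bash
python3 - <<'E'
from h import *
plan([.4990,.300,.014],[.0085,1])
E
```

```text
clock 7.12 tcp [0.4752 0.1912 0.0048] gap 0.412 F [ 0.8  0.1 -0.7] j [-0.84  0.49  0.47  2.08 -0.4   0.63 -0.4 ]
M [[0.012, 0.951, -0.309], [0.024, -0.309, -0.951], [-1.0, 0.004, -0.027]]
tool-steps dx dy dz [-0.32 -0.55 -5.55]
twist(units .1rad) for z-> 1 a: 28.36
twist(units .1rad) for z-> -1 a: -3.06
```

Emit:
{"fn": "carry_out", "kwargs": {
  "rows": [
    {"dx":-0.4,"dy":0,"dz":0,"twist":0,"jaw":-1},
    {"dx":0,"dy":0.15,"dz":-0.7,"twist":-0.65,"jaw":-1},
    {"dx":0,"dy":0.15,"dz":-0.7,"twist":-0.65,"jaw":-1},
    {"dx":0,"dy":0.15,"dz":-0.7,"twist":-0.65,"jaw":-1},
    {"dx":0,"dy":0.15,"dz":-0.7,"twist":-0.65,"jaw":-1},
    {"dx":0,"dy":0.1,"dz":-0.6,"twist":-0.5,"jaw":-1},
    {"dx":0,"dy":0,"dz":0,"twist":0,"jaw":-1}
  ]
}}

```text
clock: 8.0
tool_pos: [0.5028, 0.2618, 0.0151]
tcp_rot: [0.502, 0.504, 0.508, -0.485]
contact_force: [0.3, -1.0, -1.2]
finger_gap: 0.41
```

```bash
cat > m.py <<'E'
from h import *
import sys
plan([.4990,.300,.004],[.0085,1])
p=read_camera("top");save(p,sys.argv[1]);W=world(p)
def near(x0,x1,y0,y1,z0,z1):
    return (W[...,0]>x0)&(W[...,0]<x1)&(W[...,1]>y0)&(W[...,1]<y1)&(W[...,2]>z0)&(W[...,2]<z1)
m=near(.33,.7,.38,.46,.105,.122)
P=W[m];b=np.polyfit(P[:,0],P[:,1],1);print("door top slope (shut ~ -.0085)",b[0],"y at x=.5",np.polyval(b,.5))
f=p["frame"].astype(int);wm=(f[...,0]-f[...,2]>45)&near(.44,.56,.2,.45,.002,.035)
n,l,st,ce=cv2.connectedComponentsWithStats(wm.astype(np.uint8));k=1+st[1:,4].argmax();P=W[l==k]
print("wedge pts",len(P),cv2.boxPoints(cv2.minAreaRect(P[:,:2].astype(np.float32)*1000)).round(1).tolist())
for y in np.arange(.2,.45,.015):
    q=P[(P[:,1]>y)&(P[:,1]<y+.015)]
    if len(q)>15:print(round(y,3),len(q),"x",np.percentile(q[:,0],[3,97]).round(4),"z",np.percentile(q[:,2],70).round(4))
E
python3 m.py t2.png
```

```text
clock 8.0 tcp [0.5028 0.2618 0.0151] gap 0.41 F [ 0.3 -1.  -1.2] j [-0.85  0.53  0.39  1.95 -0.33  0.7  -0.24]
M [[0.012, 1.0, 0.02], [0.026, 0.02, -0.999], [-1.0, 0.013, -0.025]]
tool-steps dx dy dz [ 0.6  -0.16 -1.9 ]
twist(units .1rad) for z-> 1 a: -31.13
twist(units .1rad) for z-> -1 a: 0.29
door top slope (shut ~ -.0085) -0.134865766105183 y at x=.5 0.4297695299126139
wedge pts 1054 [[480.29998779296875, 394.70001220703125], [483.5, 273.70001220703125], [519.5999755859375, 274.6000061035156], [516.5, 395.6000061035156]]
0.29 86 x [0.4832 0.5187] z 0.0339
0.305 155 x [0.4832 0.5164] z 0.0326
0.32 169 x [0.4827 0.5168] z 0.0293
0.335 168 x [0.4822 0.5172] z 0.0261
0.35 153 x [0.4819 0.5154] z 0.0226
0.365 152 x [0.4819 0.5157] z 0.0194
0.38 152 x [0.4819 0.5158] z 0.0166
```

View pics/t2.png

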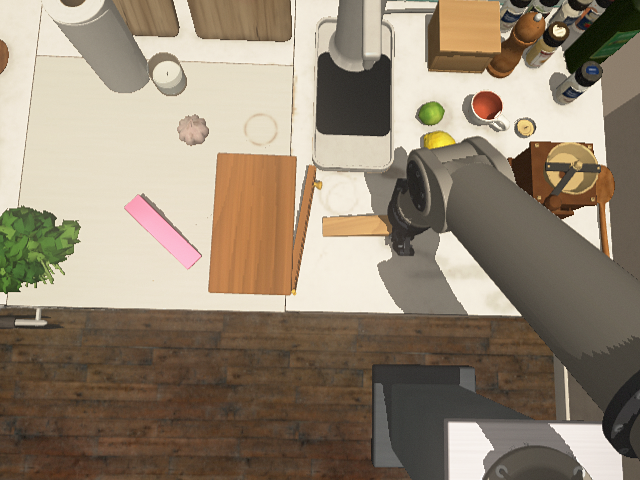

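The top view shows the wedge gripped and lifted, with its thin end at about (226, 322) pointing at the door. I'll correct the small yaw, lower it, then check.

Emit:
{"fn": "carry_out", "kwargs": {
  "rows": [
    {"dx":0.25,"dy":-0.08,"dz":0,"twist":0.15,"jaw":-1},
    {"dx":0.25,"dy":-0.08,"dz":0,"twist":0.15,"jaw":-1},
    {"dx":0.1,"dy":0,"dz":0,"twist":0,"jaw":-1}
  ]
}}

```text
clock: 8.43
tool_pos: [0.4994, 0.2596, 0.0047]
tcp_rot: [0.492, 0.513, 0.5, -0.495]
contact_force: [-7.0, -3.6, 30.6]
finger_gap: 0.408
```

```bash
python3 m.py t3.png
```

```text
clock 8.43 tcp [0.4994 0.2596 0.0047] gap 0.408 F [-7.  -3.6 30.6] j [-0.85  0.55  0.39  1.96 -0.35  0.68 -0.26]
M [[0.01, 1.0, -0.015], [0.025, -0.016, -1.0], [-1.0, 0.01, -0.025]]
tool-steps dx dy dz [ 0.09 -0.05 -2.02]
twist(units .1rad) for z-> 1 a: 31.34
twist(units .1rad) for z-> -1 a: -0.07
door top slope (shut ~ -.0085) -0.13478438533411372 y at x=.5 0.42976077186236916
wedge pts 1268 [[480.20001220703125, 268.3999938964844], [515.0999755859375, 267.8999938964844], [516.5999755859375, 393.20001220703125], [481.6000061035156, 393.6000061035156]]
0.26 40 x [0.4814 0.5033] z 0.0284
0.275 153 x [0.4812 0.5135] z 0.0278
0.29 173 x [0.4814 0.5149] z 0.0252
0.305 157 x [0.4814 0.5149] z 0.022
0.32 154 x [0.4815 0.5152] z 0.0189
0.335 157 x [0.4814 0.5156] z 0.0157
0.35 152 x [0.4816 0.5154] z 0.0123
0.365 155 x [0.4819 0.516 ] z 0.0092
0.38 127 x [0.4819 0.5159] z 0.006
```

Emit:
{"fn": "carry_out", "kwargs": {
  "rows": [
    {"dx":-0.05,"dy":0,"dz":-0.4,"twist":0,"jaw":-1},
    {"dx":0,"dy":0,"dz":-0.7,"twist":0,"jaw":-1},
    {"dx":0.02,"dy":0,"dz":-0.7,"twist":0,"jaw":-1},
    {"dx":0.02,"dy":0,"dz":-0.7,"twist":0,"jaw":-1}
  ]
}}

```text
clock: 8.98
tool_pos: [0.4996, 0.3107, 0.0055]
tcp_rot: [0.491, 0.513, 0.499, -0.496]
contact_force: [-0.2, 0.2, -2.0]
finger_gap: 0.409
```

```bash
python3 m.py t4.png
```

```text
clock 8.97 tcp [0.4996 0.3107 0.0055] gap 0.409 F [-0.2  0.2 -2. ] j [-0.92  0.58  0.39  1.9  -0.35  0.71 -0.34]
M [[0.009, 1.0, -0.019], [0.024, -0.019, -1.0], [-1.0, 0.009, -0.025]]
tool-steps dx dy dz [ 0.06 -0.02  0.54]
twist(units .1rad) for z-> 1 a: 31.31
twist(units .1rad) for z-> -1 a: -0.11
door top slope (shut ~ -.0085) -0.13405139548203787 y at x=.5 0.42980268166948454
wedge pts 1041 [[477.20001220703125, 426.79998779296875], [481.29998779296875, 323.3999938964844], [526.4000244140625, 325.20001220703125], [522.2000122070312, 428.6000061035156]]
0.32 82 x [0.4815 0.5067] z 0.0288
0.335 173 x [0.4818 0.5153] z 0.0273
0.35 160 x [0.4819 0.5151] z 0.0237
0.365 157 x [0.482  0.5157] z 0.0203
0.38 149 x [0.4824 0.5156] z 0.0172
0.395 151 x [0.4823 0.5158] z 0.0139
0.41 153 x [0.4825 0.5175] z 0.0115
0.425 16 x [0.4774 0.4937] z 0.033
```

Emit:
{"fn": "carry_out", "kwargs": {
  "rows": [
    {"dx":0.05,"dy":0,"dz":-0.5,"twist":-0.1,"jaw":-1},
    {"dx":0.02,"dy":0,"dz":-0.5,"twist":0,"jaw":-1},
    {"dx":0.02,"dy":0,"dz":-0.4,"twist":0,"jaw":-1}
  ]
}}

```text
clock: 9.4
tool_pos: [0.5, 0.3291, 0.0047]
tcp_rot: [0.497, 0.505, 0.499, -0.499]
contact_force: [-3.3, -19.2, 10.5]
finger_gap: 0.409
```

Emit:
{"fn": "carry_out", "kwargs": {
  "rows": [
    {"dx":0.02,"dy":0,"dz":-0.3,"twist":0,"jaw":-1}
  ]
}}

```text
clock: 9.52
tool_pos: [0.5, 0.3289, 0.0047]
tcp_rot: [-0.498, -0.502, -0.497, 0.503]
contact_force: [-3.8, -11.0, 10.1]
finger_gap: 0.408
```

```bash
python3 m.py t5.png
```

```text
clock 9.53 tcp [0.5    0.3289 0.0047] gap 0.408 F [ -3.8 -11.   10.1] j [-0.96  0.61  0.4   1.86 -0.33  0.75 -0.38]
M [[0.0, 1.0, -0.009], [-0.002, -0.009, -1.0], [-1.0, 0.0, 0.002]]
tool-steps dx dy dz [ 0.04 -0.04  1.45]
twist(units .1rad) for z-> 1 a: 31.41
twist(units .1rad) for z-> -1 a: -0.01
door top slope (shut ~ -.0085) -0.134648064139604 y at x=.5 0.4297751561881322
wedge pts 834 [[464.6000061035156, 430.1000061035156], [482.0, 342.3999938964844], [535.9000244140625, 353.1000061035156], [518.5, 440.79998779296875]]
0.335 35 x [0.4819 0.496 ] z 0.0272
0.35 139 x [0.4818 0.5145] z 0.0271
0.365 166 x [0.4817 0.5166] z 0.024
0.38 163 x [0.4816 0.5155] z 0.0205
0.395 155 x [0.4817 0.5153] z 0.0175
0.41 154 x [0.4816 0.5163] z 0.0148
0.425 22 x [0.4658 0.4926] z 0.0335
```

```bash
python3 - <<'E'
from h import *
s=read_state();print(s["contact_force"],s["moment"])
for c in("scene","wrist"):
    p=read_camera(c);save(p,c+"5.png");f=p["frame"]
    if c=="scene":
        cv2.imwrite("pics/scene5c.png",cv2.resize(cv2.cvtColor(f[160:370,160:440],cv2.COLOR_RGB2BGR),(800,600),interpolation=cv2.INTER_CUBIC))
E
```

```text
[ -2.54705184 -11.88741041  11.80705233] [-2.05946598  0.57910944  0.4552783 ]
```

View pics/scene5c.png

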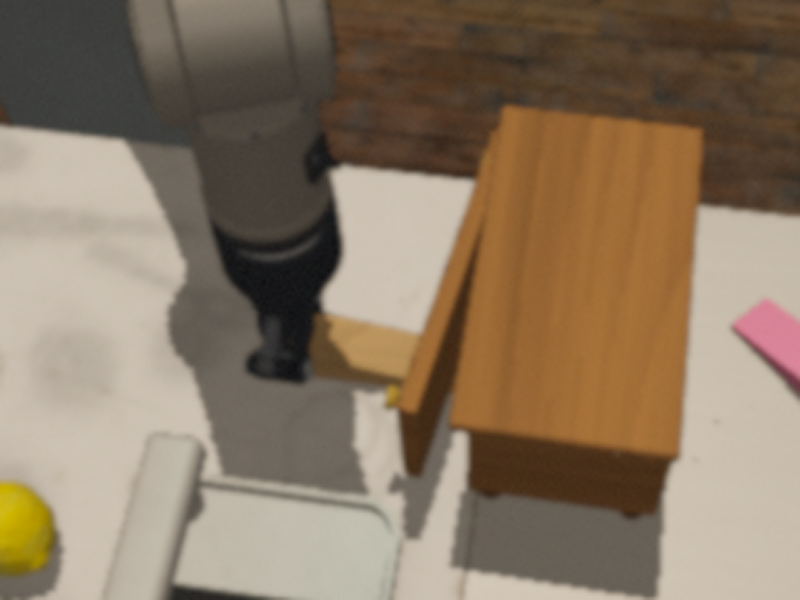

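View pics/wrist5.png

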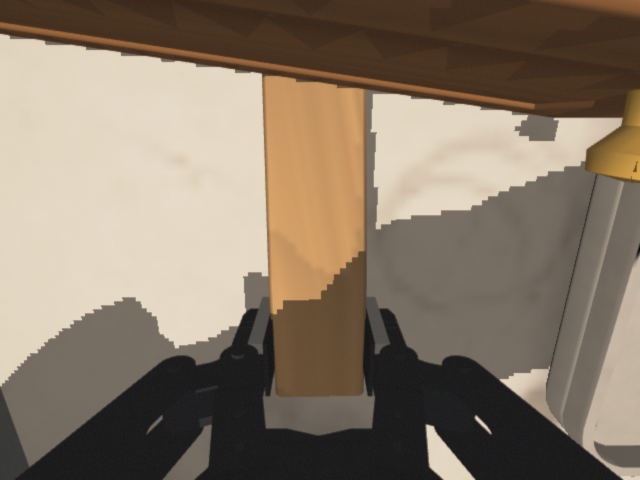

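View pics/t5.png

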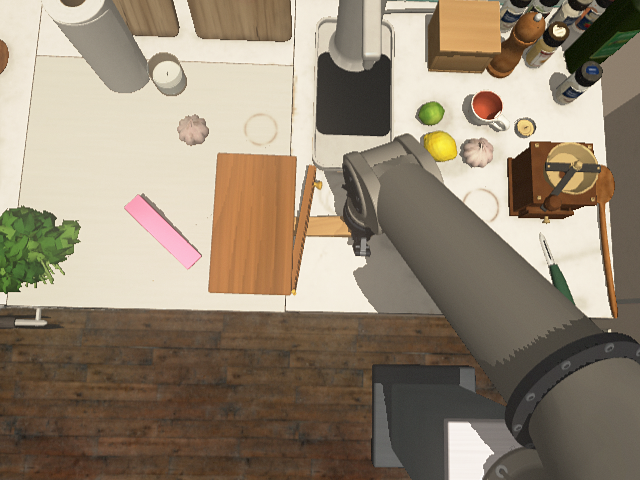

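The wedge is under the door and touching its edge at row 75 of the wrist view. It jammed early: the tool was pressing down about 11 N and nosed the wedge down by about 1.5°, so the door hasn't moved. I'll back off, regrip with the wedge flat and no down-force, then push slowly.

Emit:
{"fn": "carry_out", "kwargs": {
  "rows": [
    {"dx":-0.03,"dy":0,"dz":0.5,"twist":0,"jaw":-1},
    {"dx":-0.02,"dy":0,"dz":0.3,"twist":0,"jaw":-1},
    {"dx":0,"dy":0,"dz":0,"twist":0,"jaw":-1},
    {"dx":0,"dy":0,"dz":0,"twist":0,"jaw":0.2},
    {"dx":0,"dy":0,"dz":0,"twist":0,"jaw":0.2},
    {"dx":0,"dy":0,"dz":0,"twist":0,"jaw":0.2}
  ]
}}

```text
clock: 10.42
tool_pos: [0.5002, 0.3149, 0.0058]
tcp_rot: [0.498, 0.503, 0.498, -0.501]
contact_force: [-0.1, 0.2, 0.5]
finger_gap: 0.599
```

```bash
python3 m.py t6.png; python3 - <<'E'
from h import *
p=read_camera("wrist");save(p,"w6.png")
E
```

```text
clock 10.43 tcp [0.5002 0.3149 0.0058] gap 0.599 F [-0.1  0.2  0.5] j [-0.94  0.59  0.4   1.88 -0.33  0.73 -0.36]
M [[0.002, 1.0, -0.008], [0.001, -0.008, -1.0], [-1.0, 0.002, -0.001]]
tool-steps dx dy dz [ 0.09 -0.05  0.74]
twist(units .1rad) for z-> 1 a: -31.41
twist(units .1rad) for z-> -1 a: 0.0
door top slope (shut ~ -.0085) -0.1347010318880279 y at x=.5 0.42974756894346955
wedge pts 1021 [[426.3999938964844, 335.8999938964844], [536.7000122070312, 319.70001220703125], [551.0999755859375, 417.3999938964844], [440.79998779296875, 433.6000061035156]]
0.32 41 x [0.4824 0.498 ] z 0.0277
0.335 145 x [0.4823 0.5133] z 0.027
0.35 162 x [0.4821 0.517 ] z 0.024
0.365 160 x [0.482  0.5158] z 0.0207
0.38 156 x [0.482  0.5155] z 0.0176
0.395 153 x [0.4822 0.5159] z 0.0141
0.41 167 x [0.482  0.5401] z 0.0123
0.425 37 x [0.4426 0.4922] z 0.0333
```

View pics/w6.png

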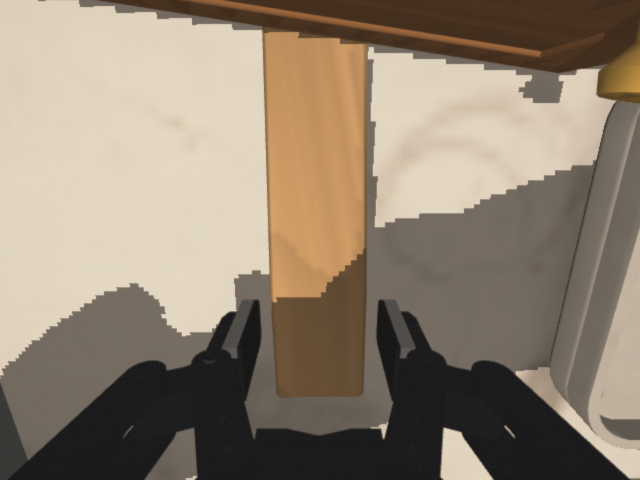

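Emit:
{"fn": "carry_out", "kwargs": {
  "rows": [
    {"dx":-0.05,"dy":0,"dz":0,"twist":0,"jaw":0.2},
    {"dx":0,"dy":0,"dz":0,"twist":0,"jaw":-1},
    {"dx":0,"dy":0,"dz":0,"twist":0,"jaw":-1},
    {"dx":0,"dy":0,"dz":0,"twist":0,"jaw":-1},
    {"dx":0,"dy":0,"dz":0,"twist":0,"jaw":-1},
    {"dx":0,"dy":0,"dz":-0.2,"twist":0,"jaw":-1},
    {"dx":0,"dy":0,"dz":-0.2,"twist":0,"jaw":-1}
  ],
  "squeeze": 45
}}

```text
clock: 11.4
tool_pos: [0.5006, 0.322, 0.0072]
tcp_rot: [0.498, 0.503, 0.497, -0.502]
contact_force: [-0.5, -0.4, 1.2]
finger_gap: 0.407
```

Emit:
{"fn": "carry_out", "kwargs": {
  "rows": [
    {"dx":0,"dy":0,"dz":-0.2,"twist":0,"jaw":-1},
    {"dx":0,"dy":0,"dz":-0.2,"twist":0,"jaw":-1}
  ]
}}

```text
clock: 11.65
tool_pos: [0.5007, 0.3301, 0.0072]
tcp_rot: [0.498, 0.503, 0.497, -0.502]
contact_force: [0.6, -8.9, 3.8]
finger_gap: 0.407
```

Emit:
{"fn": "carry_out", "kwargs": {
  "rows": [
    {"dx":0,"dy":0,"dz":-0.2,"twist":0,"jaw":-1},
    {"dx":0,"dy":0,"dz":-0.2,"twist":0,"jaw":-1}
  ]
}}

```text
clock: 11.9
tool_pos: [0.5007, 0.33, 0.0072]
tcp_rot: [-0.5, -0.499, -0.495, 0.506]
contact_force: [-1.8, -8.9, 6.6]
finger_gap: 0.411
```

```bash
python3 m.py t7.png
```

```text
clock 11.9 tcp [0.5007 0.33   0.0072] gap 0.411 F [-1.8 -8.9  6.6] j [-0.97  0.61  0.41  1.85 -0.32  0.76 -0.4 ]
M [[-0.002, 1.0, -0.011], [-0.013, -0.011, -1.0], [-1.0, -0.002, 0.013]]
tool-steps dx dy dz [ 0.18 -0.07  1.5 ]
twist(units .1rad) for z-> 1 a: 31.39
twist(units .1rad) for z-> -1 a: -0.03
door top slope (shut ~ -.0085) -0.13500992927593872 y at x=.5 0.4297590822293984
wedge pts 823 [[432.1000061035156, 352.6000061035156], [519.7999877929688, 339.3999938964844], [531.9000244140625, 420.1000061035156], [444.29998779296875, 433.29998779296875]]
0.335 22 x [0.4825 0.4927] z 0.0268
0.35 128 x [0.4826 0.5129] z 0.0264
0.365 161 x [0.4828 0.5167] z 0.0239
0.38 158 x [0.4827 0.5169] z 0.0207
0.395 160 x [0.4827 0.5172] z 0.0174
0.41 158 x [0.483  0.5231] z 0.0148
0.425 36 x [0.4459 0.4943] z 0.0331
```

The wedge stalls again at about 9 N. The gripper's compliance pitches the gripped wedge nose-down, which lifts it against the door. I'll back it off a little, release it so it lies flat, and push its rear face with closed fingers.

Emit:
{"fn": "carry_out", "kwargs": {
  "rows": [
    {"dx":0,"dy":0,"dz":0.5,"twist":0,"jaw":-1},
    {"dx":0,"dy":0,"dz":0,"twist":0,"jaw":-1},
    {"dx":0,"dy":0,"dz":0,"twist":0,"jaw":0.3},
    {"dx":0,"dy":0,"dz":0,"twist":0,"jaw":0.3},
    {"dx":-0.5,"dy":0,"dz":0,"twist":0,"jaw":0.3},
    {"dx":-0.9,"dy":0,"dz":0,"twist":0,"jaw":0.3},
    {"dx":-0.9,"dy":0,"dz":0.6,"twist":0,"jaw":0},
    {"dx":0,"dy":0,"dz":1,"twist":0,"jaw":-1},
    {"dx":0,"dy":0,"dz":1,"twist":0,"jaw":-1}
  ]
}}

```text
clock: 13.08
tool_pos: [0.5004, 0.2694, 0.0582]
tcp_rot: [-0.5, -0.5, -0.496, 0.504]
contact_force: [0.6, -0.8, -0.5]
finger_gap: 0.083
```

```bash
python3 m.py t8.png;  python3 - <<'E'
from h import *
p=read_camera("wrist");save(p,"w8.png");W=world(p)
m=(W[...,0]>.45)&(W[...,0]<.55)&(W[...,1]>.27)&(W[...,1]<.41)&(W[...,2]>.0265)&(W[...,2]<.032)
T=W[m];r=cv2.minAreaRect(T[:,:2].astype(np.float32)*1000);print(len(T),r,cv2.boxPoints(r).round(1).tolist())
E
```

```text
clock 13.07 tcp [0.5004 0.2694 0.0582] gap 0.083 F [ 0.6 -0.8 -0.5] j [-0.93  0.49  0.45  1.9  -0.28  0.81 -0.34]
M [[0.0, 1.0, -0.007], [-0.008, -0.007, -1.0], [-1.0, 0.0, 0.008]]
tool-steps dx dy dz [ 2.7  -0.08 -1.55]
twist(units .1rad) for z-> 1 a: -31.4
twist(units .1rad) for z-> -1 a: 0.02
door top slope (shut ~ -.0085) -0.1348061186624291 y at x=.5 0.4297663533147154
wedge pts 1429 [[473.8999938964844, 428.5], [478.29998779296875, 294.70001220703125], [534.7000122070312, 296.5], [530.2999877929688, 430.3999938964844]]
0.29 110 x [0.4828 0.5179] z 0.0281
0.305 167 x [0.4829 0.5177] z 0.0281
0.32 173 x [0.4831 0.5168] z 0.0281
0.335 169 x [0.4831 0.5167] z 0.0284
0.35 163 x [0.483  0.5168] z 0.025
0.365 159 x [0.4831 0.5168] z 0.0222
0.38 160 x [0.4832 0.5174] z 0.0188
0.395 158 x [0.4833 0.5175] z 0.0156
0.41 153 x [0.4836 0.5216] z 0.013
0.425 17 x [0.4755 0.4951] z 0.0333
4817 ((502.18475341796875, 324.3276062011719), (58.535377502441406, 35.79935836791992), 89.64685821533203) [[484.1000061035156, 295.20001220703125], [519.9000244140625, 295.0], [520.2999877929688, 353.5], [484.5, 353.70001220703125]]
```

View pics/w8.png

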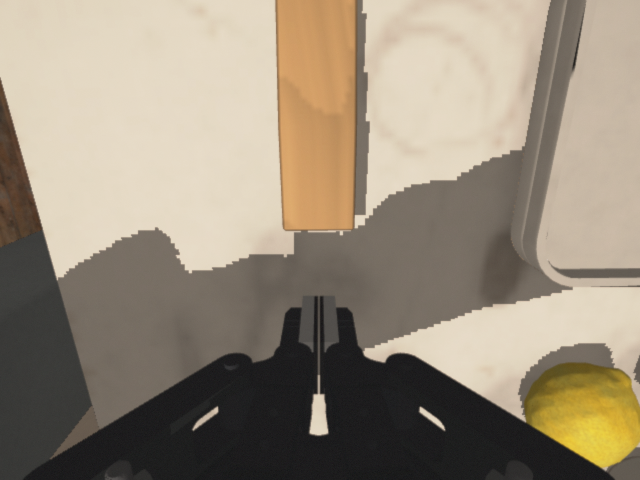

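Both cameras put the flat wedge's rear face at y≈0.295, centred on the closed fingers, and it points squarely along the cupboard axis. Next I lower and push.

Emit:
{"fn": "carry_out", "kwargs": {
  "rows": [
    {"dx":0.85,"dy":0.02,"dz":0.2,"twist":0,"jaw":-1},
    {"dx":0.85,"dy":0,"dz":0.1,"twist":0,"jaw":-1},
    {"dx":0.7,"dy":0,"dz":0,"twist":0,"jaw":-1},
    {"dx":0.1,"dy":0,"dz":0,"twist":0,"jaw":-1}
  ]
}}

```text
clock: 13.68
tool_pos: [0.4991, 0.2602, 0.0022]
tcp_rot: [-0.499, -0.499, -0.495, 0.507]
contact_force: [-0.5, -0.1, 0.3]
finger_gap: -0.0
```

```bash
python3 - <<'E'
from h import *
plan([.5005,.284,.008],[.0085,1])
E
```

```text
clock 13.68 tcp [0.4991 0.2602 0.0022] gap -0.0 F [-0.5 -0.1  0.3] j [-0.88  0.57  0.41  1.94 -0.32  0.71 -0.29]
M [[-0.004, 1.0, -0.011], [-0.012, -0.011, -1.0], [-1.0, -0.004, 0.012]]
tool-steps dx dy dz [-0.31  0.06 -1.19]
twist(units .1rad) for z-> 1 a: 31.39
twist(units .1rad) for z-> -1 a: -0.02
```

Emit:
{"fn": "carry_out", "kwargs": {
  "rows": [
    {"dx":-0.2,"dy":0.04,"dz":-0.4,"twist":0,"jaw":-1},
    {"dx":0,"dy":0.04,"dz":-0.4,"twist":0,"jaw":-1},
    {"dx":0,"dy":0,"dz":-0.4,"twist":0,"jaw":-1},
    {"dx":0,"dy":0,"dz":-0.4,"twist":0,"jaw":-1}
  ]
}}

```text
clock: 14.18
tool_pos: [0.5017, 0.2918, 0.0065]
tcp_rot: [-0.501, -0.497, -0.495, 0.507]
contact_force: [-1.6, -14.7, 7.4]
finger_gap: -0.002
```

Emit:
{"fn": "carry_out", "kwargs": {
  "rows": [
    {"dx":0,"dy":0,"dz":-0.4,"twist":0,"jaw":-1},
    {"dx":0,"dy":0,"dz":-0.3,"twist":0,"jaw":-1}
  ]
}}

```text
clock: 14.42
tool_pos: [0.5016, 0.2914, 0.0067]
tcp_rot: [-0.503, -0.492, -0.49, 0.515]
contact_force: [-2.1, -9.8, 6.2]
finger_gap: -0.001
```

```bash
python3 m.py t9.png
```

```text
clock 14.43 tcp [0.5016 0.2914 0.0067] gap -0.001 F [-2.1 -9.8  6.2] j [-0.94  0.6   0.43  1.88 -0.31  0.76 -0.36]
M [[-0.011, 1.0, -0.015], [-0.036, -0.015, -0.999], [-0.999, -0.01, 0.036]]
tool-steps dx dy dz [ 0.12 -0.13 -0.43]
twist(units .1rad) for z-> 1 a: 31.35
twist(units .1rad) for z-> -1 a: -0.07
door top slope (shut ~ -.0085) -0.1346637909764379 y at x=.5 0.4297711108689883
wedge pts 1261 [[464.6000061035156, 430.1000061035156], [483.79998779296875, 303.70001220703125], [539.5999755859375, 312.20001220703125], [520.2999877929688, 438.6000061035156]]
0.305 92 x [0.4831 0.5059] z 0.0282
0.32 170 x [0.4833 0.5169] z 0.0281
0.335 171 x [0.4835 0.5174] z 0.0284
0.35 173 x [0.4834 0.5186] z 0.027
0.365 168 x [0.4836 0.5186] z 0.0239
0.38 161 x [0.4837 0.5176] z 0.0205
0.395 154 x [0.4836 0.517 ] z 0.0174
0.41 148 x [0.484  0.5177] z 0.0147
0.425 22 x [0.4657 0.4952] z 0.0333
```

Emit:
{"fn": "carry_out", "kwargs": {
  "rows": [
    {"dx":-0.1,"dy":-0.02,"dz":-0.7,"twist":0,"jaw":-1}
  ]
}}

```text
clock: 14.6
tool_pos: [0.5011, 0.2916, 0.0075]
tcp_rot: [-0.505, -0.487, -0.485, 0.522]
contact_force: [0.7, -28.9, 3.6]
finger_gap: -0.002
```

Emit:
{"fn": "carry_out", "kwargs": {
  "rows": [
    {"dx":-0.1,"dy":0,"dz":-1,"twist":0,"jaw":-1}
  ]
}}

```text
clock: 14.72
tool_pos: [0.5009, 0.2913, 0.0073]
tcp_rot: [-0.508, -0.48, -0.478, 0.533]
contact_force: [-0.6, -37.7, 9.7]
finger_gap: 0.002
```

Emit:
{"fn": "carry_out", "kwargs": {
  "rows": [
    {"dx":-0.2,"dy":0,"dz":0.5,"twist":0,"jaw":-1}
  ]
}}

```text
clock: 14.85
tool_pos: [0.5007, 0.2791, 0.0115]
tcp_rot: [-0.508, -0.479, -0.476, 0.535]
contact_force: [-0.6, 1.1, -0.0]
finger_gap: -0.003
```

```bash
python3 - <<'E'
from h import *
p=read_camera("wrist");save(p,"w10.png");W=world(p);np.savez("w10.npz",W=W,f=p["frame"],T=p["world_from_camera"],K=p["K"])
print(p["world_from_camera"].round(3))
d=np.load("top0.npz")["W"]
for y0 in np.arange(.25,.8,.05):
    m=(d[...,0]>.40)&(d[...,0]<.7)&(d[...,1]>y0)&(d[...,1]<y0+.05)&(abs(d[...,2])<.012);print(round(y0,2),m.sum(),np.median(d[m][:,2]).round(4))
for x0 in (.47,.48,.49,.5,.51,.52,.53):
    m=(W[...,0]>x0)&(W[...,0]<x0+.01)&(W[...,1]>.39)&(W[...,1]<.5)&(W[...,2]>.0)&(W[...,2]<.13)
    P=W[m]
    if len(P):
        # profile by z
        print(x0,[(round(z,3),P[(P[:,2]>z)&(P[:,2]<z+.004)][:,1].min().round(4) if ((P[:,2]>z)&(P[:,2]<z+.004)).any() else None) for z in np.arange(.002,.06,.004)])
E
```

```text
[[ 0.999  0.019  0.033  0.508]
 [-0.031  0.915  0.403  0.374]
 [-0.023 -0.404  0.914  0.145]
 [ 0.     0.     0.     1.   ]]
0.25 2731 0.0007
0.3 2855 0.0008
0.35 2852 0.0006
0.4 2458 0.0005
0.45 754 0.0004
0.5 762 0.0008
0.55 757 0.0
0.6 3619 0.0006
0.65 3184 0.0003
0.7 3382 0.0002
0.75 4008 0.0001
0.47 [(np.float64(0.002), np.float64(0.3939)), (np.float64(0.006), None), (np.float64(0.01), None), (np.float64(0.014), None), (np.float64(0.018), None), (np.float64(0.022), None), (np.float64(0.026), None), (np.float64(0.03), None), (np.float64(0.034), None), (np.float64(0.038), None), (np.float64(0.042), None), (np.float64(0.046), None), (np.float64(0.05), None), (np.float64(0.054), None), (np.float64(0.058), None)]
0.48 [(np.float64(0.002), None), (np.float64(0.006), None), (np.float64(0.01), None), (np.float64(0.014), np.float64(0.39)), (np.float64(0.018), np.float64(0.39)), (np.float64(0.022), None), (np.float64(0.026), None), (np.float64(0.03), None), (np.float64(0.034), None), (np.float64(0.038), None), (np.float64(0.042), None), (np.float64(0.046), None), (np.float64(0.05), None),
[... 1519 characters left out ...]
(0.3905)), (np.float64(0.022), None), (np.float64(0.026), None), (np.float64(0.03), None), (np.float64(0.034), None), (np.float64(0.038), None), (np.float64(0.042), None), (np.float64(0.046), None), (np.float64(0.05), None), (np.float64(0.054), None), (np.float64(0.058), None)]
0.53 [(np.float64(0.002), np.float64(0.3919)), (np.float64(0.006), None), (np.float64(0.01), None), (np.float64(0.014), None), (np.float64(0.018), None), (np.float64(0.022), None), (np.float64(0.026), None), (np.float64(0.03), None), (np.float64(0.034), None), (np.float64(0.038), None), (np.float64(0.042), None), (np.float64(0.046), None), (np.float64(0.05), None), (np.float64(0.054), None), (np.float64(0.058), None)]
```

View pics/w10.png

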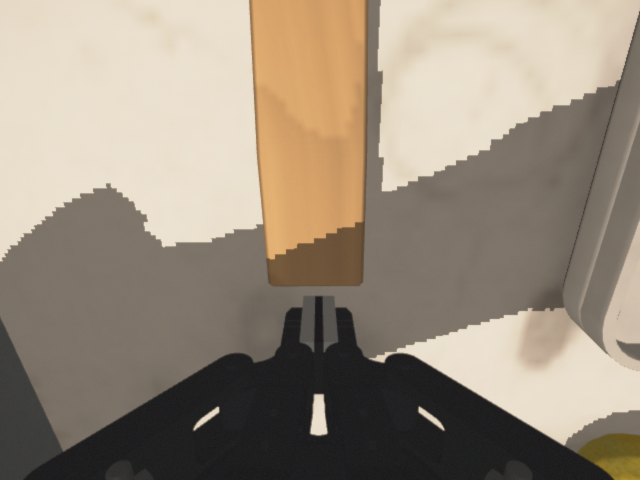

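```bash
python3 - <<'E'
import cv2
a=cv2.imread("pics/t9.png")[140:310,200:370];b=cv2.imread("pics/top0.png")[140:310,200:370]
cv2.imwrite("pics/z1.png",cv2.resize(cv2.hconcat([a,b]),(800,400),interpolation=cv2.INTER_CUBIC))
a=cv2.imread("pics/scene0.png")[190:350,280:420]
cv2.imwrite("pics/z2.png",cv2.resize(a,(525,600),interpolation=cv2.INTER_CUBIC))
E
```

```text
(no output)
```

View pics/z1.png

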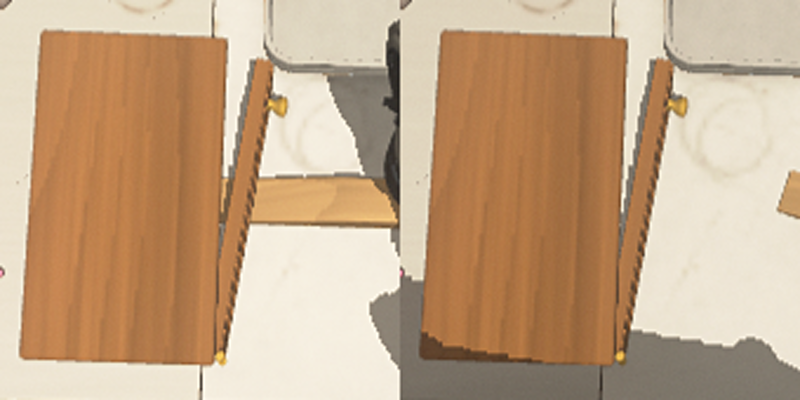

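View pics/z2.png

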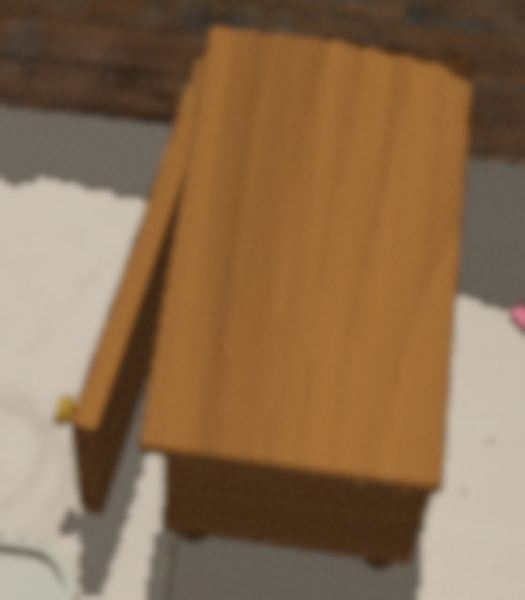

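```bash
python3 - <<'E'
import numpy as np
from scipy.spatial.transform import Rotation as R
d=np.load("w10.npz");T=d["T"];K=d["K"]
def pose(p,q):
    M=np.eye(4);M[:3,:3]=R.from_quat([q[1],q[2],q[3],q[0]]).as_matrix();M[:3,3]=p;return M
X=np.linalg.inv(pose([.5007,.2791,.0115],[-.508,-.479,-.476,.535]))@T
def hit(P,uv,z):
    C=P@X;u,v=uv;r=C[:3,:3]@np.array([(u-K[0,2])/K[0,0],-(v-K[1,2])/K[1,1],-1]);o=C[:3,3];t=(z-o[2])/r[2];return (o+t*r).round(4)
P5=pose([.5,.3289,.0047],[-.498,-.502,-.497,.503]);P6=pose([.5002,.3149,.0058],[.498,.503,.498,-.501])
print("rear5",hit(P5,(277,395),.028),hit(P5,(363,395),.028))
for n,P,pts in(("5",P5,[(100,47),(265,75),(368,90),(520,111)]),("6",P6,[(265,30),(368,45),(520,67)])):
    for uv in pts:print(n,uv,hit(P,uv,.014),hit(P,uv,.018))
E
```

```text
rear5 [0.4842 0.3059 0.028 ] [0.5189 0.3056 0.028 ]
5 (100, 47) [0.4309 0.4345 0.014 ] [0.4331 0.4338 0.018 ]
5 (265, 75) [0.4843 0.4256 0.014 ] [0.4848 0.4251 0.018 ]
5 (368, 90) [0.5189 0.4206 0.014 ] [0.5183 0.4203 0.018 ]
5 (520, 111) [0.5714 0.4134 0.014 ] [0.5693 0.4133 0.018 ]
6 (265, 30) [0.4848 0.425  0.014 ] [0.4854 0.4242 0.018 ]
6 (368, 45) [0.5186 0.4204 0.014 ] [0.518  0.4197 0.018 ]
6 (520, 67) [0.5698 0.4134 0.014 ] [0.5678 0.4129 0.018 ]
```

Emit:
{"fn": "carry_out", "kwargs": {
  "rows": [
    {"dx":-1,"dy":0,"dz":0,"twist":0,"jaw":0},
    {"dx":-1,"dy":0,"dz":0,"twist":0,"jaw":0.5},
    {"dx":-0.4,"dy":0,"dz":-0.6,"twist":0,"jaw":0.5}
  ]
}}

```text
clock: 15.28
tool_pos: [0.503, 0.2959, 0.0611]
tcp_rot: [-0.507, -0.481, -0.476, 0.534]
contact_force: [-0.1, 0.7, 1.2]
finger_gap: 0.636
```

```bash
python3 - <<'E'
from h import *
plan([.5015,.330,.007],[.005,1])
E
```

```text
clock 15.28 tcp [0.503  0.2959 0.0611] gap 0.636 F [-0.1  0.7  1.2] j [-1.    0.55  0.49  1.82 -0.24  0.91 -0.44]
M [[-0.024, 0.999, -0.031], [-0.084, -0.033, -0.996], [-0.996, -0.022, 0.084]]
tool-steps dx dy dz [ 2.55 -0.07 -1.92]
twist(units .1rad) for z-> 1 a: 31.13
twist(units .1rad) for z-> -1 a: -0.29
```

Emit:
{"fn": "carry_out", "kwargs": {
  "rows": [
    {"dx":0,"dy":-0.03,"dz":-0.95,"twist":-0.15,"jaw":0.5},
    {"dx":0.3,"dy":-0.03,"dz":-0.9,"twist":-0.15,"jaw":0.5},
    {"dx":0.9,"dy":0,"dz":0,"twist":0,"jaw":0.5},
    {"dx":0.8,"dy":0,"dz":0,"twist":0,"jaw":0.4},
    {"dx":0,"dy":0,"dz":0,"twist":0,"jaw":0.3}
  ]
}}

```text
clock: 15.9
tool_pos: [0.4984, 0.336, 0.0121]
tcp_rot: [-0.515, -0.47, -0.487, 0.526]
contact_force: [0.7, 0.0, -0.1]
finger_gap: 0.648
```

```bash
python3 - <<'E'
from h import *
plan([.5015,.330,.007],[.005,1])
p=read_camera("wrist");save(p,"w11.png")
E
```

```text
clock 15.9 tcp [0.4984 0.336  0.0121] gap 0.648 F [ 0.7  0.  -0.1] j [-1.01  0.64  0.44  1.79 -0.28  0.85 -0.44]
M [[-0.028, 1.0, 0.007], [-0.083, 0.005, -0.997], [-0.996, -0.028, 0.083]]
tool-steps dx dy dz [0.27 0.16 0.28]
twist(units .1rad) for z-> 1 a: -31.32
twist(units .1rad) for z-> -1 a: 0.1
```

View pics/w11.png

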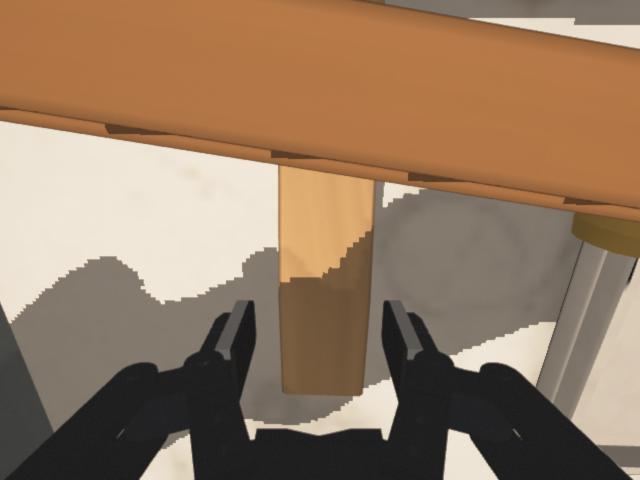

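Emit:
{"fn": "carry_out", "kwargs": {
  "rows": [
    {"dx":0.2,"dy":0.14,"dz":0.25,"twist":0,"jaw":0.2},
    {"dx":0,"dy":0,"dz":0,"twist":0,"jaw":-1},
    {"dx":0,"dy":0,"dz":0,"twist":0,"jaw":-1},
    {"dx":0,"dy":0,"dz":0,"twist":0,"jaw":-1},
    {"dx":0,"dy":0,"dz":0,"twist":0,"jaw":-1},
    {"dx":0,"dy":0,"dz":0.6,"twist":0,"jaw":-1},
    {"dx":-0.1,"dy":0,"dz":0,"twist":0,"jaw":-1},
    {"dx":0,"dy":0,"dz":0,"twist":0,"jaw":-1}
  ],
  "squeeze": 60
}}

```text
clock: 16.95
tool_pos: [0.5031, 0.3161, 0.0134]
tcp_rot: [-0.514, -0.472, -0.486, 0.526]
contact_force: [0.6, -0.1, -2.0]
finger_gap: 0.408
```

```bash
python3 m.py t12.png
```

```text
clock 16.95 tcp [0.5031 0.3161 0.0134] gap 0.408 F [ 0.6 -0.1 -2. ] j [-0.99  0.63  0.44  1.81 -0.27  0.84 -0.42]
M [[-0.025, 1.0, 0.004], [-0.082, 0.002, -0.997], [-0.996, -0.026, 0.082]]
tool-steps dx dy dz [ 0.54 -0.2   0.76]
twist(units .1rad) for z-> 1 a: -31.31
twist(units .1rad) for z-> -1 a: 0.1
door top slope (shut ~ -.0085) -0.1343256492676215 y at x=.5 0.4297735159483734
wedge pts 903 [[461.1000061035156, 430.0], [485.8999938964844, 333.20001220703125], [541.7000122070312, 347.5], [516.9000244140625, 444.29998779296875]]
0.335 86 x [0.4854 0.5032] z 0.0309
0.35 164 x [0.4853 0.5186] z 0.0278
0.365 166 x [0.4851 0.5203] z 0.0248
0.38 160 x [0.4851 0.5186] z 0.0215
0.395 156 x [0.4849 0.5191] z 0.0182
0.41 147 x [0.4849 0.5193] z 0.0153
0.425 23 x [0.4622 0.495 ] z 0.0335
```

Emit:
{"fn": "carry_out", "kwargs": {
  "rows": [
    {"dx":-0.01,"dy":0,"dz":-0.2,"twist":0.05,"jaw":-1},
    {"dx":-0.01,"dy":0,"dz":-0.2,"twist":0,"jaw":-1}
  ]
}}

```text
clock: 17.25
tool_pos: [0.5031, 0.3242, 0.013]
tcp_rot: [-0.513, -0.473, -0.484, 0.527]
contact_force: [0.6, 0.7, -1.8]
finger_gap: 0.406
```

Emit:
{"fn": "carry_out", "kwargs": {
  "rows": [
    {"dx":-0.01,"dy":0,"dz":-0.2,"twist":0,"jaw":-1},
    {"dx":-0.01,"dy":0,"dz":-0.2,"twist":0,"jaw":-1}
  ]
}}

```text
clock: 17.5
tool_pos: [0.503, 0.3334, 0.0126]
tcp_rot: [-0.513, -0.473, -0.485, 0.527]
contact_force: [-0.2, -0.7, -2.1]
finger_gap: 0.404
```

```bash
python3 m.py t13.png
```

```text
clock 17.5 tcp [0.503  0.3334 0.0126] gap 0.404 F [-0.2 -0.7 -2.1] j [-1.01  0.64  0.44  1.79 -0.28  0.85 -0.44]
M [[-0.026, 1.0, -0.001], [-0.083, -0.003, -0.997], [-0.996, -0.026, 0.083]]
tool-steps dx dy dz [ 0.57 -0.18  1.63]
twist(units .1rad) for z-> 1 a: -31.36
twist(units .1rad) for z-> -1 a: 0.05
door top slope (shut ~ -.0085) -0.04942389102450025 y at x=.5 0.438618685100751
wedge pts 811 [[473.70001220703125, 435.79998779296875], [485.0, 352.1000061035156], [538.0, 359.29998779296875], [526.7999877929688, 442.8999938964844]]
0.35 64 x [0.4851 0.4993] z 0.0301
0.365 146 x [0.4852 0.5179] z 0.0272
0.38 167 x [0.4853 0.5198] z 0.0242
0.395 161 x [0.4854 0.5204] z 0.0213
0.41 159 x [0.4855 0.5202] z 0.0179
0.425 114 x [0.481  0.5218] z 0.0172
```

Hovering the wedge a few mm off the worktop frees it, and the door is now moving (angle about 0.04). I'll continue until it's shut, then lower along the slope.

Emit:
{"fn": "carry_out", "kwargs": {
  "rows": [
    {"dx":0,"dy":0,"dz":-0.2,"twist":0.05,"jaw":-1},
    {"dx":0.02,"dy":0,"dz":-0.15,"twist":0,"jaw":-1}
  ]
}}

```text
clock: 17.8
tool_pos: [0.5029, 0.3416, 0.0115]
tcp_rot: [-0.512, -0.474, -0.484, 0.528]
contact_force: [-1.0, 0.5, -1.3]
finger_gap: 0.408
```

Emit:
{"fn": "carry_out", "kwargs": {
  "rows": [
    {"dx":0.05,"dy":0,"dz":-0.2,"twist":0,"jaw":-1},
    {"dx":0.05,"dy":0,"dz":-0.2,"twist":0,"jaw":-1}
  ]
}}

```text
clock: 18.05
tool_pos: [0.5035, 0.3475, 0.0099]
tcp_rot: [-0.513, -0.474, -0.483, 0.529]
contact_force: [-2.5, -8.0, 12.4]
finger_gap: 0.403
```

```bash
python3 m.py t14.png
```

```text
clock 18.05 tcp [0.5035 0.3475 0.0099] gap 0.403 F [-2.5 -8.  12.4] j [-1.02  0.66  0.44  1.76 -0.28  0.86 -0.47]
M [[-0.026, 1.0, -0.006], [-0.085, -0.009, -0.996], [-0.996, -0.025, 0.086]]
tool-steps dx dy dz [ 0.5  -0.2   2.34]
twist(units .1rad) for z-> 1 a: 31.42
twist(units .1rad) for z-> -1 a: -0.0
door top slope (shut ~ -.0085) -0.01753143088104701 y at x=.5 0.441972543743736
wedge pts 698 [[453.3999938964844, 440.70001220703125], [486.29998779296875, 365.29998779296875], [552.2999877929688, 394.1000061035156], [519.4000244140625, 469.3999938964844]]
0.365 57 x [0.486  0.4995] z 0.0274
0.38 133 x [0.4861 0.5181] z 0.0251
0.395 160 x [0.4862 0.5202] z 0.022
0.41 160 x [0.4863 0.5201] z 0.0189
0.425 180 x [0.4745 0.5235] z 0.0168
```

Emit:
{"fn": "carry_out", "kwargs": {
  "rows": [
    {"dx":-0.12,"dy":0,"dz":0.15,"twist":0,"jaw":-1},
    {"dx":0,"dy":0,"dz":0,"twist":0,"jaw":-1}
  ]
}}

```text
clock: 18.35
tool_pos: [0.5036, 0.3476, 0.0115]
tcp_rot: [-0.512, -0.475, -0.483, 0.528]
contact_force: [2.1, -1.5, -5.4]
finger_gap: 0.402
```

Emit:
{"fn": "carry_out", "kwargs": {
  "rows": [
    {"dx":-0.02,"dy":0,"dz":-0.2,"twist":0,"jaw":-1},
    {"dx":-0.02,"dy":0,"dz":-0.2,"twist":0,"jaw":-1}
  ]
}}

```text
clock: 18.6
tool_pos: [0.5035, 0.3501, 0.011]
tcp_rot: [-0.513, -0.473, -0.481, 0.531]
contact_force: [-0.9, -6.9, -0.3]
finger_gap: 0.405
```

```bash
python3 m.py t15.png
```

```text
clock 18.6 tcp [0.5035 0.3501 0.011 ] gap 0.405 F [-0.9 -6.9 -0.3] j [-1.03  0.66  0.44  1.76 -0.28  0.87 -0.47]
M [[-0.027, 1.0, -0.008], [-0.09, -0.011, -0.996], [-0.996, -0.026, 0.09]]
tool-steps dx dy dz [ 0.58 -0.19  2.46]
twist(units .1rad) for z-> 1 a: 31.39
twist(units .1rad) for z-> -1 a: -0.02
door top slope (shut ~ -.0085) -0.0075349757967658765 y at x=.5 0.4433154358002375
wedge pts 690 [[440.0, 370.20001220703125], [534.5, 369.3999938964844], [535.0999755859375, 442.20001220703125], [440.6000061035156, 443.0]]
0.365 36 x [0.486  0.4972] z 0.0283
0.38 115 x [0.486  0.5151] z 0.0264
0.395 160 x [0.4862 0.5198] z 0.0231
0.41 157 x [0.4863 0.5198] z 0.0204
0.425 155 x [0.4864 0.52  ] z 0.0169
0.44 67 x [0.4441 0.5318] z 0.0334
```

The door now reads shut (slope −0.0075 against the cupboard's −0.0085). Next I lower the wedge flat and press it in to jam.

Emit:
{"fn": "carry_out", "kwargs": {
  "rows": [
    {"dx":0.05,"dy":0,"dz":-0.3,"twist":0,"jaw":-1},
    {"dx":0.05,"dy":0,"dz":-0.4,"twist":0,"jaw":-1}
  ]
}}

```text
clock: 18.9
tool_pos: [0.5036, 0.3508, 0.0099]
tcp_rot: [-0.515, -0.467, -0.477, 0.538]
contact_force: [-6.8, -18.6, 20.3]
finger_gap: 0.404
```

Emit:
{"fn": "carry_out", "kwargs": {
  "rows": [
    {"dx":0,"dy":0,"dz":-0.5,"twist":0,"jaw":-1}
  ]
}}

```text
clock: 19.02
tool_pos: [0.5035, 0.3509, 0.0101]
tcp_rot: [-0.516, -0.462, -0.474, 0.544]
contact_force: [-4.6, -18.7, 9.1]
finger_gap: 0.408
```

```bash
python3 m.py t16.png
```

```text
clock 19.02 tcp [0.5035 0.3509 0.0101] gap 0.408 F [ -4.6 -18.7   9.1] j [-1.04  0.68  0.46  1.73 -0.27  0.91 -0.5 ]
M [[-0.04, 0.999, -0.014], [-0.124, -0.019, -0.992], [-0.992, -0.038, 0.124]]
tool-steps dx dy dz [ 0.62 -0.17  2.49]
twist(units .1rad) for z-> 1 a: 31.31
twist(units .1rad) for z-> -1 a: -0.1
door top slope (shut ~ -.0085) -0.007333829774213173 y at x=.5 0.4432679135918791
wedge pts 643 [[456.6000061035156, 373.5], [555.2999877929688, 372.79998779296875], [555.7999877929688, 442.1000061035156], [457.20001220703125, 442.8999938964844]]
0.365 17 x [0.4865 0.4941] z 0.028
0.38 87 x [0.4862 0.507 ] z 0.0258
0.395 159 x [0.4865 0.52  ] z 0.0231
0.41 157 x [0.4865 0.52  ] z 0.0201
0.425 154 x [0.4867 0.5202] z 0.0169
0.44 69 x [0.4609 0.5518] z 0.033
```

```bash
python3 - <<'E'
from h import *
p=read_camera("wrist");save(p,"w17.png");W=world(p)
for y in np.arange(.315,.45,.01):
    m=(abs(W[...,0]-.503)<.008)&(abs(W[...,1]-y)<.005)&(W[...,2]<.04)
    if m.sum()>20:print(round(y,3),m.sum(),np.median(W[m][:,2]).round(4))
m=(abs(W[...,0]-.45)<.02)&(abs(W[...,1]-.36)<.05)&(abs(W[...,2])<.02);print("table",np.median(W[m][:,2]))
E
```

```text
0.325 247 0.0267
0.335 659 0.0268
0.345 724 0.0269
0.355 787 0.027
0.365 873 0.0271
0.375 1035 0.0269
0.385 1165 0.025
0.395 1224 0.0229
0.405 815 0.0213
table -0.00043644027759953685
```

View pics/w17.png

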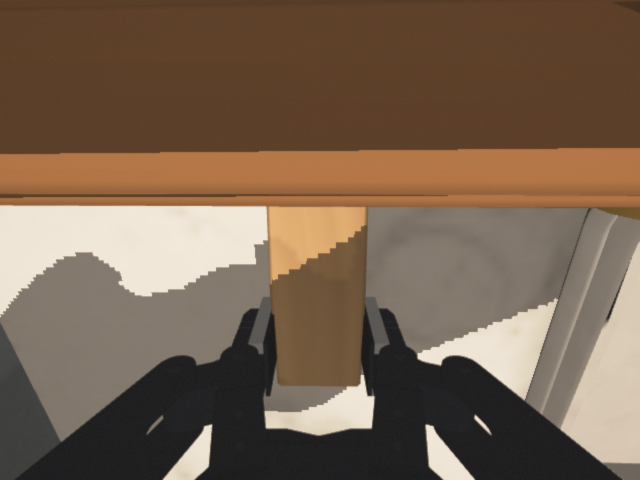

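The wrist view shows the wedge flat (level top at 27 mm) and square under a shut door, held with about 19 N. I'll release gently.

Emit:
{"fn": "carry_out", "kwargs": {
  "rows": [
    {"dx":0,"dy":0,"dz":-0.5,"twist":0,"jaw":-1},
    {"dx":0,"dy":0,"dz":0,"twist":0,"jaw":-0.1},
    {"dx":0,"dy":0,"dz":0,"twist":0,"jaw":0.3},
    {"dx":0,"dy":0,"dz":0,"twist":0,"jaw":0.4},
    {"dx":0,"dy":0,"dz":0,"twist":0,"jaw":0.4}
  ]
}}

```text
clock: 19.75
tool_pos: [0.5041, 0.3552, 0.0117]
tcp_rot: [-0.517, -0.459, -0.472, 0.547]
contact_force: [-0.9, -0.0, -1.0]
finger_gap: 0.7
```

```bash
python3 m.py t18.png
```

```text
clock 19.75 tcp [0.5041 0.3552 0.0117] gap 0.7 F [-0.9 -0.  -1. ] j [-1.05  0.69  0.46  1.71 -0.26  0.93 -0.51]
M [[-0.044, 0.999, -0.015], [-0.132, -0.02, -0.991], [-0.99, -0.041, 0.133]]
tool-steps dx dy dz [ 0.76 -0.18  2.69]
twist(units .1rad) for z-> 1 a: 31.3
twist(units .1rad) for z-> -1 a: -0.12
door top slope (shut ~ -.0085) 0.00011021066969848875 y at x=.5 0.4419857938971583
wedge pts 563 [[454.8999938964844, 442.5], [486.3999938964844, 380.3999938964844], [540.4000244140625, 407.79998779296875], [508.79998779296875, 469.8999938964844]]
0.38 59 x [0.4859 0.503 ] z 0.0251
0.395 138 x [0.4863 0.5182] z 0.0223
0.41 160 x [0.4863 0.5199] z 0.0196
0.425 154 x [0.4866 0.5203] z 0.0168
0.44 52 x [0.4578 0.5211] z 0.0333
```

Emit:
{"fn": "carry_out", "kwargs": {
  "rows": [
    {"dx":-0.8,"dy":0,"dz":0.15,"twist":0,"jaw":0.4},
    {"dx":-1,"dy":0,"dz":0.3,"twist":0,"jaw":0.4},
    {"dx":-0.8,"dy":0,"dz":1,"twist":0,"jaw":0.4},
    {"dx":0,"dy":0,"dz":1,"twist":0,"jaw":0},
    {"dx":0,"dy":0,"dz":1,"twist":0,"jaw":-1}
  ]
}}

```text
clock: 20.42
tool_pos: [0.5064, 0.2937, 0.0783]
tcp_rot: [-0.518, -0.46, -0.473, 0.545]
contact_force: [-0.9, -0.3, 0.0]
finger_gap: 0.298
```

```bash
python3 m.py t19.png; python3 - <<'E'
from h import *
p=read_camera("wrist");save(p,"w19.png");W=world(p)
m=(W[...,0]>.45)&(W[...,0]<.55)&(W[...,1]>.28)&(W[...,1]<.41)&(W[...,2]>.0255)&(W[...,2]<.032)
T=W[m];r=cv2.minAreaRect(T[:,:2].astype(np.float32)*1000);print(len(T),cv2.boxPoints(r).round(1).tolist())
E
```

```text
clock 20.43 tcp [0.5064 0.2937 0.0783] gap 0.298 F [-0.9 -0.3  0. ] j [-1.02  0.55  0.51  1.77 -0.21  0.99 -0.45]
M [[-0.04, 0.999, -0.012], [-0.128, -0.017, -0.992], [-0.991, -0.038, 0.129]]
tool-steps dx dy dz [ 3.65 -0.23 -0.78]
twist(units .1rad) for z-> 1 a: 31.33
twist(units .1rad) for z-> -1 a: -0.09
door top slope (shut ~ -.0085) -0.006620417310500855 y at x=.5 0.4432862710654058
wedge pts 1294 [[482.6000061035156, 442.1000061035156], [483.79998779296875, 325.20001220703125], [530.9000244140625, 325.70001220703125], [529.7000122070312, 442.6000061035156]]
0.32 112 x [0.4855 0.5187] z 0.0282
0.335 171 x [0.4857 0.5192] z 0.0281
0.35 173 x [0.4859 0.5198] z 0.0286
0.365 166 x [0.4858 0.5194] z 0.0285
0.38 161 x [0.4862 0.5195] z 0.0261
0.395 159 x [0.4865 0.5197] z 0.0228
0.41 160 x [0.4864 0.5198] z 0.0197
0.425 153 x [0.4866 0.5204] z 0.0171
0.44 39 x [0.4847 0.5274] z 0.0334
8276 [[486.79998779296875, 324.8999938964844], [522.7999877929688, 324.70001220703125], [523.2999877929688, 391.20001220703125], [487.29998779296875, 391.5]]
```

View pics/t19.png

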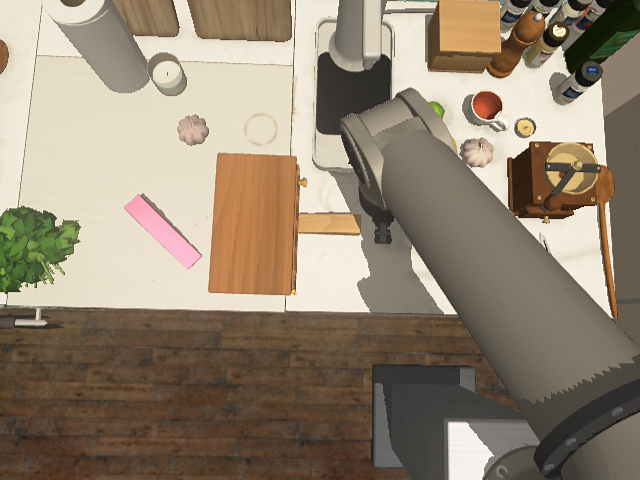

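View pics/w19.png

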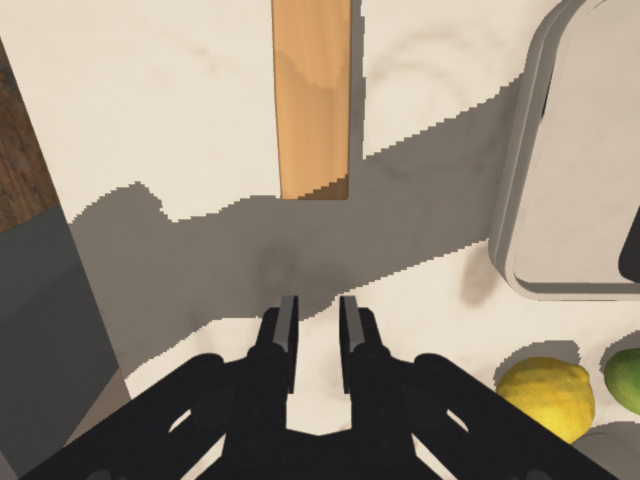

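The arm is clear and the door stays shut. The knob is at (183, 303), and the wedge lies square with its rear at y≈0.325. To make sure it's jammed, I'll press its rear face once more with closed fingers.

Emit:
{"fn": "carry_out", "kwargs": {
  "rows": [
    {"dx":0,"dy":0,"dz":0.1,"twist":-0.1,"jaw":-1},
    {"dx":0.9,"dy":0,"dz":0,"twist":0,"jaw":-1},
    {"dx":0.9,"dy":0,"dz":0,"twist":0,"jaw":-1},
    {"dx":0.9,"dy":0,"dz":0,"twist":0,"jaw":-1},
    {"dx":0.4,"dy":0,"dz":0,"twist":0,"jaw":-1}
  ]
}}

```text
clock: 21.15
tool_pos: [0.502, 0.2819, 0.0104]
tcp_rot: [-0.519, -0.456, -0.476, 0.544]
contact_force: [0.3, -0.7, -0.7]
finger_gap: 0.0
```

```bash
python3 - <<'E'
from h import *
plan([.5035,.311,.009],[.005,1])
E
```

```text
clock 21.15 tcp [0.502  0.2819 0.0104] gap 0.0 F [ 0.3 -0.7 -0.7] j [-0.98  0.63  0.47  1.83 -0.25  0.86 -0.41]
M [[-0.044, 0.999, -0.002], [-0.131, -0.008, -0.991], [-0.99, -0.043, 0.131]]
tool-steps dx dy dz [-0.12  0.07 -1.45]
twist(units .1rad) for z-> 1 a: 31.38
twist(units .1rad) for z-> -1 a: -0.03
```

Emit:
{"fn": "carry_out", "kwargs": {
  "rows": [
    {"dx":-0.1,"dy":0.04,"dz":-0.5,"twist":0,"jaw":-1},
    {"dx":-0.06,"dy":0.04,"dz":-0.5,"twist":0,"jaw":-1},
    {"dx":-0.04,"dy":0,"dz":-0.3,"twist":0,"jaw":-1}
  ]
}}

```text
clock: 21.52
tool_pos: [0.5042, 0.3103, 0.0105]
tcp_rot: [-0.519, -0.456, -0.476, 0.544]
contact_force: [-0.2, -0.2, -0.5]
finger_gap: 0.001
```

Emit:
{"fn": "carry_out", "kwargs": {
  "rows": [
    {"dx":-0.05,"dy":0,"dz":-0.4,"twist":0,"jaw":-1}
  ]
}}

```text
clock: 21.65
tool_pos: [0.5042, 0.312, 0.0106]
tcp_rot: [-0.521, -0.453, -0.473, 0.547]
contact_force: [-1.1, -18.7, 3.1]
finger_gap: -0.001
```

Emit:
{"fn": "carry_out", "kwargs": {
  "rows": [
    {"dx":-0.05,"dy":0,"dz":-0.5,"twist":0,"jaw":-1}
  ]
}}

```text
clock: 21.78
tool_pos: [0.5041, 0.3119, 0.0107]
tcp_rot: [-0.522, -0.449, -0.469, 0.553]
contact_force: [-1.1, -18.1, 8.5]
finger_gap: 0.0
```

Emit:
{"fn": "carry_out", "kwargs": {
  "rows": [
    {"dx":-0.1,"dy":0,"dz":0.8,"twist":0,"jaw":-1},
    {"dx":-0.3,"dy":0,"dz":1,"twist":0,"jaw":-1},
    {"dx":-1,"dy":0,"dz":1,"twist":0,"jaw":-1},
    {"dx":-1,"dy":0,"dz":0.5,"twist":0,"jaw":-1},
    {"dx":-1,"dy":0,"dz":0.3,"twist":0,"jaw":-1},
    {"dx":0,"dy":0,"dz":0,"twist":0,"jaw":-1}
  ]
}}

```text
clock: 22.52
tool_pos: [0.5092, 0.2498, 0.0958]
tcp_rot: [-0.522, -0.452, -0.469, 0.55]
contact_force: [-0.1, 0.9, 0.1]
finger_gap: -0.0
```

```bash
python3 m.py t20.png
```

```text
clock 22.52 tcp [0.5092 0.2498 0.0958] gap -0.0 F [-0.1  0.9  0.1] j [-1.    0.51  0.54  1.8  -0.17  1.01 -0.41]
M [[-0.046, 0.999, -0.008], [-0.15, -0.015, -0.989], [-0.988, -0.045, 0.151]]
tool-steps dx dy dz [ 4.18 -0.34 -3.17]
twist(units .1rad) for z-> 1 a: 31.35
twist(units .1rad) for z-> -1 a: -0.06
door top slope (shut ~ -.0085) -0.006682262755319559 y at x=.5 0.44329153450662234
wedge pts 1323 [[450.20001220703125, 325.70001220703125], [545.5999755859375, 324.79998779296875], [546.7000122070312, 442.1000061035156], [451.29998779296875, 442.8999938964844]]
0.32 118 x [0.4856 0.5211] z 0.028
0.335 171 x [0.4858 0.5206] z 0.0282
0.35 170 x [0.4858 0.5197] z 0.0283
0.365 163 x [0.4858 0.5194] z 0.0282
0.38 159 x [0.4861 0.5197] z 0.0258
0.395 160 x [0.4862 0.5198] z 0.0228
0.41 160 x [0.4863 0.52  ] z 0.0198
0.425 155 x [0.4866 0.52  ] z 0.0171
0.44 67 x [0.4551 0.5429] z 0.0328
```

View pics/t20.png

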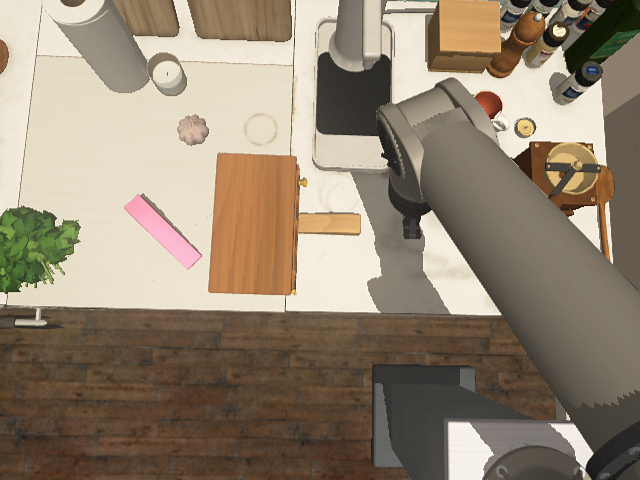

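The door is shut, the wedge lies flat and square under it (rear at y≈0.325, unmoved), and the robot is clear. I'm handing in.

```bash
python3 - <<'E'
from cell import *
print(job_done())
E
```

```text
the job is handed in; nothing more can be done
None
```

The wooden wedge is jammed flat and square under the door, in the half away from the hinge. The door is shut, and I handed the job in at 22.5 s with the gripper clear.

**What went wrong first:** The first three pushes, with the wedge on the worktop, locked it at the door's edge and the door did not move. The hardest reached about 38 N at the wrist, between the fingertips and the wedge. That is above the 12–25 N you gave and close to the 40 N limit for the arm and gripper body.

**How it closed:** I held the wedge a few mm off the worktop and pushed, and it carried the door shut easily. I then lowered it flat, pressed it in with about 19 N, released it, and pressed the rear face once more with about 18 N.

**Last checks:**
- **Door:** its top edge has a slope of −0.0067, against −0.0085 for the cupboard front and −0.135 when open. It stayed there after release and after the arm withdrew.
- **Wedge:** its rear edge is at y≈0.325, unchanged by the last press. The grip point is therefore about 90 mm in front of the door edge, against about 89 mm expected.
- **Not checked or slightly off:** the wedge sits about 3–4 mm to the free side of the nominal point. The tool was left tilted about 0.15 rad, which does not affect the result. One door reading just after release disagreed (+0.0001), probably because the hand was in the way; the later ones agree.

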